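# Fit the missing divider post in the plate rail

### The arm

A 6-joint arm with a two-finger parallel gripper is mounted at the origin on a cart in front of the work surface, level with it; the furniture and walls round the work are solid. World frame = base frame: x ahead of the robot, y to its left, z up, the work surface at z = 0. Lengths are in m, angles in rad, forces in N, time in s.
With the tool pointing down it reaches from about 0.225 to 0.875 m from the base axis. Payload 3.4 kg.
Tool frame: the origin (TCP) lies on the centre line of the jaws, within the pads' length; the fingertips stand 19 mm ahead of it and the grasp point (between the pads) is the TCP; z points along the fingers, y is the direction in which the jaws open and shut (so a half turn about z gives the same grasp; the last joint's range is limited). The gripper opens to 85 mm and grips with 20 to 120 N. Pads are 22 mm wide; open, the fingers measure 114 mm over their backs; the gripper's body (76 mm by 85 mm) begins 54 mm behind the grasp point. The pads swing forward as they close: fully open they stand 13 mm farther back than shut.
Start: joints at [-0.121, 0.276, 1.505, -0, 1.361, -0.121], TCP at [0.575, -0, 0.25] pointing down, gripper open.
Joint ranges: [-2.89, 2.89], [-0.75, 2.08], [0.22, 2.7], [-1.18, 4.32], [0.11, 2.71], [-2.7, 2.7]. Speed limits (rad/s): [2.57, 2.57, 3.14, 3.14, 3.14, 3.14].

### API

Orientations are given as a unit quaternion [w, x, y, z].
In Python, from rig import monitor, eyes, manip, models gives the robot as it stands.
- The arm moves only by the tool send_rows, never from a script. Its argument "deltas" is a list of rows, each an object with "dp": the shift along the world's x, y, z each as a share of 0.12 m, from -1 to 1, a list of three; "rotation": the turn, a rotation vector about the world's x, y, z each as a share of 0.5 rad, from -1 to 1, a list of three. In form: [{"dp": [dx, dy, dz], "rotation": [rx, ry, rz]}, ...]. A call has 1 to 12 rows; each row is the pose to reach, as a shift and turn from the pose commanded when the call began; what a row does not reach only later rows make up. A row lasts 1/12 s, in which the tool goes at most 41.7 mm and 7.16 degrees, less where a joint would pass 70% of its speed; a pose out of reach is approached as far as the arm can. A call with a number of a shift or a turn outside -1 to 1 is refused whole. A call with a gripper value outside its range is refused whole. "fingers" is the closure, from -1 (fully open) to 1 (shut), set as the call begins (left out, the last holds). The fingers move at their own pace and stop on an object; "grip_force" is the grip in N (left out, the last holds). Time passes only in rows, so rows that repeat a pose let the fingers close. It gives the time, the measured TCP pose, the force and the opening at its end, in the units of the state.
- monitor.get_state(): the state, without advancing time (a new reading comes with each control period).
- eyes.get_image(name): name is "scene" or "side" or "wrist"; returns a dict with "color" (384x512x3 uint8, red, green, blue), "depth" (384x512 float32, m along the optical axis (not along the pixel's ray), 0 where there is no reading), "mtx" (3x3 intrinsics, pixels), "rvec" (rotation vector, rad) and "tvec" (3), from world to camera coordinates, as OpenCV has them. Camera axes: x right, y down, z forward; pixel columns grow to the right and rows downward; lengths in m; the calibration is good to about 2 mm. The wrist camera is an equidistant fisheye: a pixel r from the principal point sees the ray r / f radians off the axis. A picture is of the moment at which its call begins.
- manip.sign_off(): hands the job in, once; it reports no verdict.
Trained networks look in a picture, given as the dict that the camera call returned (one of the last four; its "shot" number tells which), for a name from the list of things; names that differ only in an ending like _2 or _b are one class to them, and where a whole thing is asked for, a point or a joint stands for the part that bears it (a point fixed in the world has none). Each returns a list of dicts, best first, with "score" (0 to 1); they miss things now and then, are a little off and sometimes report something else, mostly with a low value. They report only what shows in the picture. A call takes as long as a camera call. They do not tell look-alikes from the thing itself.
- models.find_in(name, picture): "box" ([left, top, right, bottom] in pixels, round what is visible of it).
The state is a dict: "clock": time; "qpos": joint angles; "qd": joint speeds; "effort": joint torques, N m; "position": TCP position; "ee_rot": TCP orientation; "contact_force": force on the tool from outside, world axes, zero at the start; "moment": the same for the moment, N m; "width": finger opening in m.
Only numpy, scipy, OpenCV 4.12 (cv2) and the standard library are available. Lean on these libraries where they do the work, as an engineer would, in place of code of your own. Each camera call takes 0.05 s, during which the arm holds its last target.

### The job

The plate rail beside the sink lacks its middle divider post, which stands loose on the worktop. Feel its foot lengthwise into the slot midway between the two posts already fitted, press it down against its spring, give it a quarter turn clockwise (seen from above) under the lips and let the spring lift it, so that its grooves catch the lips and it stands upright and locked like the other two. Never force it (about 12 N is enough, more than 25 N bends the rail), and leave the things around it where they are.

Things in the scene. Friction and masses are not known exactly. Their poses are not given: they have to be found in the camera images.
- post: Loose divider post, steel, 0.13 to 0.21 kg, standing upright on its foot on the worktop, any way round (all sizes in mm). From below: sprung foot plate, nut plate, round shaft 12 thick, flat grip paddle. Origin: centre of the nut plate's underside, about 21 above the worktop; z up the shaft, x along the nut's and paddle's long side. A half turn about z makes no difference.
- post_grip (a point): Middle of the post's flat grip paddle, 66 mm above the origin of post, same axes. Paddle 30 wide (x), 12 thick (y), 48 high (42 to 90 above the origin); pinch it across its 12 mm, fingers closing along y.
- post_nut (a point): Middle of the nut plate's top, 9 mm above the origin of post. Plate 45.2 long (x), 18.5 wide (y), 9 high, bottom edge bevelled 1.6. Two grooves across its top (along y), 6 wide, 3.5 deep, 12 either side of the middle. Corners +x+y and -x-y are square, the others rounded: in the channel it turns clockwise only (from above), and is stopped about 6 degrees past the quarter turn.
- post_sole (a point): Middle of the sole of the sprung foot plate (32 mm along x, 16 along y), 22 mm below the origin of post when the spring is relaxed. It yields straight up, 1.2 N per mm, and is stopped hard after 11.5 mm, at 14 N.
- rail: Plate rail, fixed: steel drip tray 345 by 110 mm with 9 mm rim, on it an aluminium lipped channel 290 long, 53 wide. Origin: centre of the tray's underside, on the worktop; y along the channel, x across, z up. The channel is screwed down on packing washers through oblong holes: its middle lies up to 12 mm to either side (x) of the origin and all its heights are 0 to 8 mm more than given here.
- rail_gap (a point): Point 37 mm above the origin of rail (top of the channel, or up to 8 below it), midway between the two posts already fitted (105 either way along y, tops 113 to 121 high, turned across the rail). The slot, open along the whole channel, 21 wide, mouth bevelled 1.5, passes within 12 mm (x) of this point: feel or look for it.
- rail_lips (a point): Below rail_gap, 29 mm above the worktop, height of the lips' lower edges (0 to 8 more). Lips 3 thick, 10.5 to 13.5 either side of the slot's middle, hanging down 8 from the channel's top. The nut turns only when its top is pressed below these edges, which takes 11 N; locked, they rest in its grooves and the foot is pushed up 5.5 (6.6 N).
- rail_floor (a point): Below rail_gap, 7 mm above the worktop, height of the channel's floor (0 to 8 more); it lies 30 below the channel's top. Inside, the channel is 47 wide. The foot meets it with the post's origin 22 above the floor; the nut clears the lips below 13 above it (11 N), the spring is stopped hard at 10.5 (14 N), and locked it is 16.5 above it.
- mug: Coffee mug, cream, 92 by 127 by 95, bystander. Origin: centre of its underside.
- pepper_shaker: Pepper shaker with a steel cap, 44 in diameter, 90 high, bystander. Origin: centre of its underside.
- candle: Green pillar candle, 52 in diameter, 144 high, bystander behind the rail. Origin: centre of its underside.
Not all that is in view belongs to the job. What is meant by the post is not blue, green or red, and is the smaller of those in its own colour.

How it is judged:
On the way, in this order (a step that is already met when the one before it is completed fails the run):
1. the post's nut is pressed down below the lips, still lengthwise in the slot, midway between the fitted posts (z of post_sole in the frame of post above -0.0138 m and z of post in the frame of rail below 0.0305 m and angle between the x axis of post and the y axis of rail, either way round below 0.25 rad and x of post in the frame of rail between -0.0145 and 0.0145 m and y of post in the frame of rail between -0.015 and 0.015 m).
2. still pressed down, it has been given a quarter turn under the lips (z of post_sole in the frame of post above -0.0142 m and z of post in the frame of rail below 0.0305 m and angle between the x axis of post and the x axis of rail, either way round below 0.25 rad).
At the end, for the whole second after the job is handed in: The post stands in the slot (within 14.5 mm of the rail's middle line, 15 mm of midway between the fitted posts), grooves up on the lips (foot pushed up 4.2 to 6.8 mm, origin under 34 mm high), turned across the rail (within 0.2 rad), upright (within 0.06 rad), at rest (x of post in the frame of rail between -0.0145 and 0.0145 m and y of post in the frame of rail between -0.015 and 0.015 m and angle between post's own z axis and vertical below 0.06 rad and z of post_sole in the frame of post between -0.0178 and -0.0152 m and z of post in the frame of rail below 0.034 m and angle between the x axis of post and the x axis of rail, either way round below 0.2 rad and linear speed of post below 0.02 m/s); the robot touches nothing.
It fails at once if more than 25 N between the post and the rail while it is put in, pressed or turned (the click of the grooves onto the lips does not count) (contact force between post and rail above 25 N and not (angle between the x axis of post and the x axis of rail, either way round below 0.35 rad and z of post_sole in the frame of post below -0.0125 m)).
It fails at once if a bystander (mug, pepper shaker, candle) pushed more than 20 mm (distance of any of mug, pepper_shaker, candle from where it was at the start of the episode above 0.02 m).
It also fails if it takes over 64 s, if anything falls off the work surface, if the arm or the gripper's body presses on something with over 40 N, if the wrist force passes 120 N, or if a joint passes its speed limit or range.

## Working session

There is one attempt and no reset: what is moved stays moved. The work goes in short steps, Python scripts to look and compute and a tool call to move; the robot and the scene stay as the last step left them, time stands still between calls to the robot, and variables do not carry over. Pictures are saved under pics/ and viewed, and the job is handed in when it is done.

Besides the shell and the picture viewer there is one more tool, called after "Emit:" by a JSON object that holds its "api" and its "payload", one argument or row to a line. send_rows: Moves the arm, as the interface text tells. Its arguments: {"type":"object","properties":{"deltas":{"type":"array","items":{"type":"object","properties":{"dp":{"type":"array","items":{"type":"number"}},"rotation":{"type":"array","items":{"type":"number"}}}}},"fingers":{"type":"number"},"grip_force":{"type":"number"}},"required":["deltas"]}

```bash
mkdir -p pics; ls; cat > h.py <<'E'
import numpy as np, cv2
from rig import monitor, eyes, manip, models
def save(im,name,crop=None,scale=1):
    c=im["color"][:,:,::-1]
    if crop: c=c[crop[1]:crop[3],crop[0]:crop[2]]
    if scale!=1: c=cv2.resize(c,None,fx=scale,fy=scale,interpolation=cv2.INTER_CUBIC)
    cv2.imwrite("pics/"+name,c)
def cloud(im):
    d=im["depth"];K=im["mtx"];R=cv2.Rodrigues(np.array(im["rvec"]))[0];t=np.array(im["tvec"]).ravel()
    v,u=np.mgrid[:d.shape[0],:d.shape[1]]
    p=np.stack([(u-K[0,2])/K[0,0]*d,(v-K[1,2])/K[1,1]*d,d],-1)
    w=(p-t)@R
    w[d==0]=np.nan
    return w
E
python3 - <<'E'
from h import *
s=monitor.get_state();print(s)
for n in ["scene","side","wrist"]:
    im=eyes.get_image(n);save(im,n+"0.png")
    np.savez(n+"0.npz",**{k:im[k] for k in ["color","depth","mtx","rvec","tvec"]})
    for nm in ["post","rail","mug","pepper_shaker","candle"]:
        print(n,nm,[(np.round(b["box"]).tolist(),round(b["score"],2)) for b in models.find_in(nm,im)][:5])
E
```

```text
pics
{'clock': 0.0, 'qpos': array([-1.20969490e-01,  2.76609235e-01,  1.50614609e+00,  9.91958561e-06,
        1.36068315e+00, -1.21036095e-01]), 'qd': array([-0.0002135 , -0.00123536,  0.00037028,  0.0003775 ,  0.0006587 ,
       -0.00050139]), 'effort': array([ 6.20495921e-04, -4.16768074e+01, -2.45808578e+01, -1.52056768e-04,
        1.11346930e-02,  1.69860516e-05]), 'position': array([5.74507338e-01, 7.54203251e-05, 2.49426390e-01]), 'ee_rot': array([-7.29586148e-04,  7.07083666e-01,  7.07129293e-01, -5.65231333e-04]), 'contact_force': array([-0.32326945, -0.56577187,  0.48565589]), 'moment': array([0.00325756, 0.01357157, 0.01370122]), 'width': 0.08590509514942907}
scene post [([187.0, 204.0, 204.0, 233.0], 0.91), ([319.0, 194.0, 330.0, 230.0], 0.82), ([353.0, 217.0, 365.0, 238.0], 0.75), ([249.0, 217.0, 259.0, 238.0], 0.47)]
scene rail [([200.0, 168.0, 304.0, 219.0], 0.65)]
scene mug [([298.0, 237.0, 333.0, 276.0], 0.64), ([249.0, 124.0, 264.0, 157.0], 0.41)]
scene pepper_shaker [([130.0, 216.0, 144.0, 240.0], 0.78)]
scene candle [([217.0, 221.0, 222.0, 239.0], 0.61), ([249.0, 123.0, 264.0, 154.0], 0.58)]
side post [([319.0, 160.0, 329.0, 204.0], 0.91), ([227.0, 209.0, 236.0, 247.0], 0.84), ([352.0, 174.0, 365.0, 208.0], 0.81), ([187.0, 200.0, 206.0, 251.0], 0.61), ([256.0, 199.0, 270.0, 237.0], 0.52)]
side rail [([186.0, 171.0, 300.0, 229.0], 0.88)]
side mug [([309.0, 199.0, 356.0, 242.0], 0.94)]
side pepper_shaker [([123.0, 236.0, 142.0, 269.0], 0.72), ([186.0, 171.0, 300.0, 224.0], 0.55)]
side candle [([215.0, 147.0, 232.0, 187.0], 0.89)]
wrist post [([160.0, 310.0, 167.0, 316.0], 0.38)]
wrist rail [([215.0, 253.0, 296.0, 332.0], 0.8), ([161.0, 311.0, 168.0, 316.0], 0.53)]
wrist mug []
wrist pepper_shaker [([67.0, 143.0, 117.0, 184.0], 0.73)]
wrist candle [([372.0, 348.0, 402.0, 383.0], 0.78)]
```

```bash
python3 - <<'E'
import cv2
for n in ["scene","side"]:
    c=cv2.imread(f"pics/{n}0.png")[110:290,110:390]
    cv2.imwrite(f"pics/{n}0z.png",cv2.resize(c,None,fx=2.8,fy=2.8,interpolation=cv2.INTER_CUBIC))
E
```

```text
(no output)
```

View pics/scene0z.png

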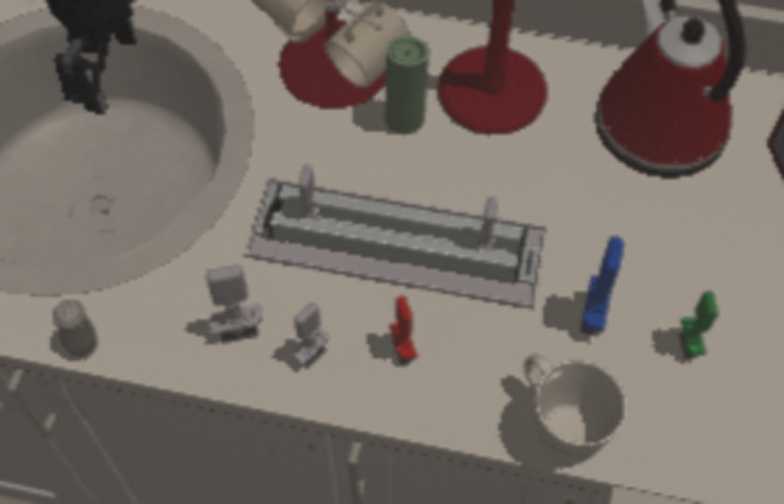

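View pics/side0z.png

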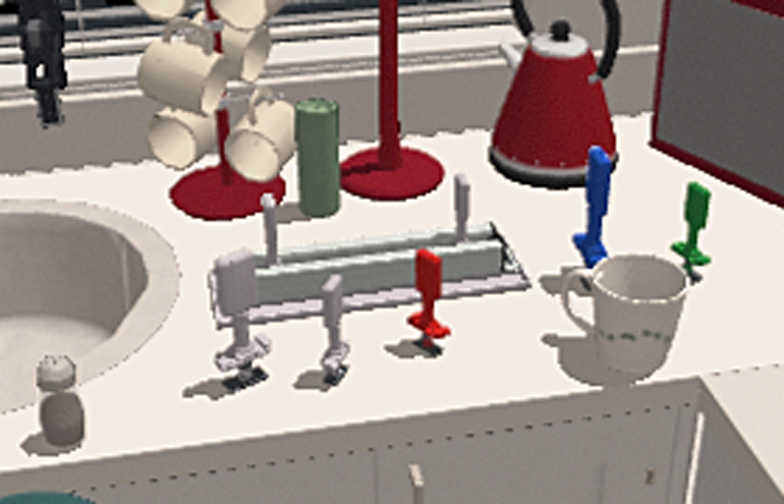

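View pics/wrist0.png

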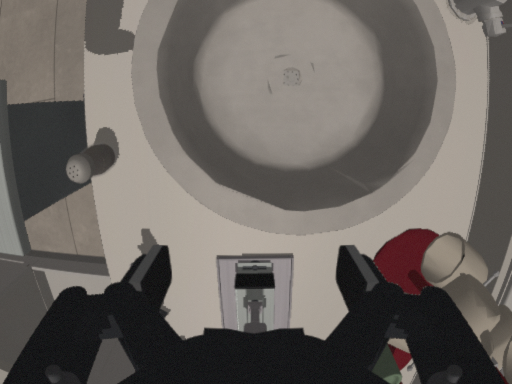

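The candidates are a large grey post at scene px (192,217), a small grey one at (221,229), and red, blue and green ones at (253,228), (326,212) and (359,227). The small grey one fits: it isn't red, blue or green, and it's the smaller of the two steel posts. Next I'll measure it and enlarge a crop.

```bash
python3 - <<'E'
from h import *
for n,boxes in [("scene",{"small":(214,217,228,242),"big":(183,202,206,235),"pep":(128,214,146,240)}),("side",{"small":(222,206,238,250),"big":(185,196,208,252),"red":(256,198,272,238)})]:
    im=dict(np.load(n+"0.npz")); w=cloud(im); np.save(n+"w.npy",w)
    R=cv2.Rodrigues(im["rvec"])[0]; print(n,"cam pos",(-R.T@im["tvec"].ravel()).round(3),im["mtx"].round(1).tolist())
    for k,b in boxes.items():
        p=w[b[1]:b[3],b[0]:b[2]].reshape(-1,3); 
        print(n,k,"zmin/max",np.nanmin(p[:,2]).round(4),np.nanmax(p[:,2]).round(4))
        for lo,hi in [(0.015,0.035),(0.035,0.06),(0.06,0.3)]:
            q=p[(p[:,2]>lo)&(p[:,2]<hi)]
            if len(q): print("   ",lo,hi,len(q),np.median(q,0).round(4),q.min(0).round(3),q.max(0).round(3))
im=dict(np.load("side0.npz"));a=dict(np.load("scene0.npz"))
c=np.hstack([cv2.resize(x["color"][y0:y0+60,x0:x0+60,::-1],(400,400),interpolation=cv2.INTER_CUBIC) for x,x0,y0 in [(a,185,195),(im,190,198)]])
cv2.imwrite("pics/crop1.png",c)
E
```

```text
scene cam pos [-0.086 -0.442  1.183] [[406.4, 0.0, 252.3], [0.0, 406.4, 187.6], [0.0, 0.0, 1.0]]
scene small zmin/max -0.0056 0.1147
    0.015 0.035 68 [ 0.4122 -0.2436  0.0289] [ 0.395 -0.256  0.019] [ 0.438 -0.226  0.035]
    0.035 0.06 13 [ 0.4132 -0.244   0.0452] [ 0.41  -0.247  0.039] [ 0.416 -0.237  0.059]
    0.06 0.3 90 [ 0.4123 -0.2429  0.0998] [ 0.401 -0.252  0.061] [ 0.428 -0.23   0.115]
scene big zmin/max -0.0064 0.1491
    0.015 0.035 24 [ 0.4192 -0.1553  0.0327] [ 0.406 -0.18   0.017] [ 0.446 -0.132  0.035]
    0.035 0.06 112 [ 0.4227 -0.1566  0.0402] [ 0.405 -0.181  0.035] [ 0.447 -0.127  0.058]
    0.06 0.3 189 [ 0.4214 -0.1554  0.1247] [ 0.412 -0.172  0.061] [ 0.437 -0.136  0.149]
scene pep zmin/max -0.0086 0.0934
    0.015 0.035 39 [0.3569 0.0024 0.0267] [ 0.35  -0.006  0.015] [0.382 0.029 0.035]
    0.035 0.06 80 [0.3601 0.0037 0.0474] [ 0.349 -0.006  0.035] [0.383 0.032 0.06 ]
    0.06 0.3 122 [0.3683 0.0098 0.0839] [ 0.356 -0.004  0.06 ] [0.391 0.029 0.093]
side cam pos [-0.518 -0.122  0.701] [[420.5, 0.0, 254.7], [0.0, 420.5, 193.7], [0.0, 0.0, 1.0]]
side small 
[... 203 characters left out ...]
 ]
    0.06 0.3 124 [ 0.4067 -0.2376  0.0917] [ 0.399 -0.25   0.062] [ 0.427 -0.228  0.11 ]
side big zmin/max -0.0053 0.1455
    0.015 0.035 110 [ 0.4285 -0.1656  0.0306] [ 0.403 -0.193  0.015] [ 0.604 -0.125  0.035]
    0.035 0.06 191 [ 0.4258 -0.1635  0.0405] [ 0.401 -0.197  0.035] [ 0.603 -0.123  0.06 ]
    0.06 0.3 357 [ 0.4189 -0.1509  0.1125] [ 0.409 -0.198  0.06 ] [ 0.575 -0.132  0.146]
side red zmin/max -0.0048 0.1129
    0.015 0.035 128 [ 0.448  -0.3438  0.0273] [ 0.42  -0.39   0.015] [ 0.606 -0.322  0.035]
    0.035 0.06 69 [ 0.5526 -0.3461  0.0415] [ 0.434 -0.392  0.035] [ 0.569 -0.333  0.059]
    0.06 0.3 148 [ 0.4373 -0.3358  0.0897] [ 0.425 -0.347  0.061] [ 0.454 -0.327  0.113]
```

View pics/crop1.png

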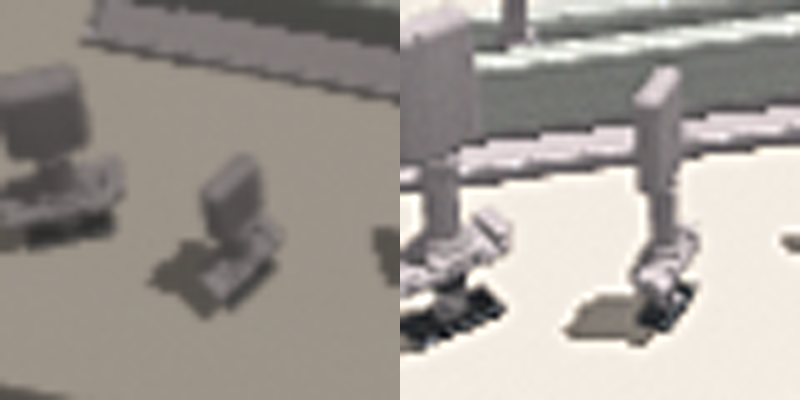

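The crop confirms it: the small post's top is 0.11 m high, matching 21+90 mm, while the large one's is 0.147 m. Next come the post's yaw and the rail fit.

```bash
python3 - <<'E'
from h import *
ws=np.load("scenew.npy");wd=np.load("sidew.npy")
allp=np.vstack([ws.reshape(-1,3),wd.reshape(-1,3)])
def near(w,c,r): 
    p=w.reshape(-1,3); return p[np.hypot(p[:,0]-c[0],p[:,1]-c[1])<r]
for nm,w in [("scene",ws),("side",wd),("both",allp)]:
    p=near(w,(0.412,-0.241),0.034)
    for lbl,lo,hi in [("nut",.012,.034),("pad",.066,.12),("top",.106,.12)]:
        q=p[(p[:,2]>lo)&(p[:,2]<hi)][:,:2]
        if len(q)<5: continue
        (c,s,a)=cv2.minAreaRect(q.astype(np.float32)*1000)
        m=q.mean(0);u,sv,vt=np.linalg.svd(q-m)
        print(nm,lbl,len(q),m.round(4),"rect",np.round(c,1),np.round(s,1),round(a,1),"pca deg",np.degrees(np.arctan2(vt[0,1],vt[0,0])).round(1))
# rail
for nm,w in [("scene",ws),("side",wd)]:
    p=w.reshape(-1,3); r=(p[:,0]>.44)&(p[:,0]<.68)&(p[:,1]>-.52)&(p[:,1]<-.1)
    p=p[r&(p[:,2]<.14)]
    print(nm,"zhist",[(round(z,3),int(((p[:,2]>z)&(p[:,2]<=z+.004)).sum())) for z in np.arange(0.0,.13,.004)])
    hi=p[p[:,2]>.06]
    lab=hi[:,1]>-.29
    for l in (True,False):
        q=hi[lab==l]; print(nm,"fitted post",len(q),np.median(q,0).round(4),q.min(0).round(4),q.max(0).round(4))
    for lo,h_ in [(.005,.014),(.034,.05)]:
        q=p[(p[:,2]>lo)&(p[:,2]<h_)][:,:2]
        c,s,a=cv2.minAreaRect(q.astype(np.float32)*1000);print(nm,lo,len(q),np.round(c,1),np.round(s,1),a)
# birdseye image
S=2000;x0,y1=.36,-.1
for nm in ["scene","side"]:
    im=dict(np.load(nm+"0.npz"));w=ws if nm=="scene" else wd
    B=np.zeros((700,900),np.float32);
    p=w.reshape(-1,3);ok=(p[:,0]>.36)&(p[:,0]<.7)&(p[:,1]<-.1)&(p[:,1]>-.55)&(p[:,2]<.14)
E
```

```text
scene nut 64 [ 0.4152 -0.2423] rect [ 416.5 -242.1] [18.  44.7] 57.6 pca deg 148.6
scene pad 86 [ 0.4132 -0.2426] rect [ 415.5 -241.6] [12.3 30.1] 57.7 pca deg 144.6
scene top 37 [ 0.4146 -0.2414] rect [ 415.8 -241.3] [11.4 28.1] 58.4 pca deg 151.7
side nut 68 [ 0.4079 -0.2371] rect [ 413.6 -237.7] [19.7 46.3] 58.7 pca deg 142.0
side pad 119 [ 0.4089 -0.2377] rect [ 414.  -238.8] [12.6 31.7] 62.3 pca deg 140.7
side top 27 [ 0.4143 -0.2388] rect [ 415.2 -238.7] [11.  29.9] 59.3 pca deg 148.4
both nut 132 [ 0.4114 -0.2396] rect [ 414.8 -239.6] [20.6 50.1] 54.1 pca deg 145.5
both pad 205 [ 0.4107 -0.2398] rect [ 414.3 -240. ] [14.  33.6] 60.9 pca deg 140.9
both top 64 [ 0.4145 -0.2403] rect [ 415.1 -239.9] [13.2 30.8] 58.4 pca deg 149.3
scene zhist [(np.float64(0.0), 2511), (np.float64(0.004), 650), (np.float64(0.008), 366), (np.float64(0.012), 287), (np.float64(0.016), 92), (np.float64(0.02), 55), (np.float64(0.024), 56), (np.float64(0.028), 63), (np.float64(0.032), 80), (np.float64(0.036), 190), (np.float64(0.04), 455), (np.float64(0.044), 283), (np.float64(0.048), 23), (np.float64(0.
[... 1247 characters left out ...]
068), 13), (np.float64(0.072), 12), (np.float64(0.076), 12), (np.float64(0.08), 18), (np.float64(0.084), 17), (np.float64(0.088), 17), (np.float64(0.092), 16), (np.float64(0.096), 17), (np.float64(0.1), 19), (np.float64(0.104), 14), (np.float64(0.108), 24), (np.float64(0.112), 15), (np.float64(0.116), 29), (np.float64(0.12), 1), (np.float64(0.124), 0), (np.float64(0.128), 0)]
side fitted post 87 [ 0.565  -0.1953  0.0971] [ 0.5575 -0.2023  0.0601] [ 0.5894 -0.1893  0.1204]
side fitted post 155 [ 0.5661 -0.4005  0.0935] [ 0.4401 -0.4124  0.0601] [ 0.5937 -0.3267  0.1198]
side 0.005 286 [ 534.3 -300.6] [345.7 187.4] 89.2860107421875
side 0.034 789 [ 524.  -305.9] [291.9 167.3] 89.91065979003906
```

```bash
python3 - <<'E'
from h import *
ws=np.load("scenew.npy");wd=np.load("sidew.npy")
for nm,w in [("scene",ws),("side",wd)]:
    p=w.reshape(-1,3)
    t=p[(p[:,2]>.036)&(p[:,2]<.050)&(p[:,0]>.5)&(p[:,0]<.64)&(p[:,1]>-.46)&(p[:,1]<-.14)]
    print(nm,"chan",len(t),"med z",np.median(t[:,2]).round(4),[np.round(x,1) for x in cv2.minAreaRect(t[:,:2].astype(np.float32)*1000)])
    for lo in np.arange(-.44,-.15,.03):
        q=t[(t[:,1]>lo)&(t[:,1]<lo+.03)]
        f=np.sort(q[:,0]); print("  y",round(lo+.015,3),"x",f[:2].round(4),f[-2:].round(4),"gap:",[(f[i].round(4),f[i+1].round(4)) for i in np.where(np.diff(f)>.008)[0]],"z",np.percentile(q[:,2],[10,50,90]).round(4))
    # fitted posts' paddles
    for c in [(.573,-.2),(.573,-.407)]:
        q=p[(abs(p[:,0]-c[0])<.03)&(abs(p[:,1]-c[1])<.02)&(p[:,2]>.068)&(p[:,2]<.13)]
        print("  post",len(q),[np.round(x,1) for x in cv2.minAreaRect(q[:,:2].astype(np.float32)*1000)],"ztop",np.percentile(q[:,2],[90,98]).round(4))
        q=q[q[:,2]>.112];print("   top",q.mean(0).round(4),[np.round(x,1) for x in cv2.minAreaRect(q[:,:2].astype(np.float32)*1000)])
    c=p[(abs(p[:,0]-.55)<.3)&(p[:,2]>.05)&(p[:,2]<.16)&(p[:,0]>.6)&(p[:,1]>-.4)&(p[:,1]<-.1)]
    print("candle-ish",np.median(c,0).round(3),c.min(0).round(3),c.max(0).round(3))
E
```

```text
scene chan 933 med z 0.0427 [array([ 579.3, -303.3]), array([ 58.4, 298.7]), np.float64(0.6)]
  y -0.425 x [0.5527 0.5533] [0.6073 0.6087] gap: [] z [0.039  0.0429 0.0454]
  y -0.395 x [0.5536 0.5544] [0.605  0.6071] gap: [] z [0.0383 0.0431 0.0465]
  y -0.365 x [0.5518 0.552 ] [0.6073 0.6074] gap: [(np.float64(0.5704), np.float64(0.5895))] z [0.0379 0.0426 0.0466]
  y -0.335 x [0.553  0.5531] [0.6066 0.6082] gap: [(np.float64(0.5693), np.float64(0.5884))] z [0.0395 0.0431 0.0457]
  y -0.305 x [0.5516 0.5517] [0.6055 0.6069] gap: [(np.float64(0.5695), np.float64(0.5874))] z [0.0385 0.0424 0.0459]
  y -0.275 x [0.5519 0.5521] [0.6049 0.6059] gap: [(np.float64(0.5698), np.float64(0.5863))] z [0.0387 0.0431 0.0458]
  y -0.245 x [0.5495 0.5497] [0.6058 0.6069] gap: [(np.float64(0.5677), np.float64(0.5877))] z [0.0392 0.0428 0.0457]
  y -0.215 x [0.5496 0.5502] [0.6036 0.6042] gap: [] z [0.0389 0.0425 0.0455]
  y -0.185 x [0.5492 0.5493] [0.6023 0.6074] gap: [] z [0.0381 0.0425 0.0458]
  y -0.155 x [0.5486 0.5491] [0.6028 0.6031] gap: [] z [0.0388 0.0429 0.0467]
  post 67 [array([ 575.8, 
[... 1498 characters left out ...]
.0411 0.0449]Traceback (most recent call last):
  File "<stdin>", line 9, in <module>
    return _quantile_unchecked(
        a, q, axis, out, overwrite_input, method, keepdims, weights)
    return _ureduce(a,
                    func=_quantile_ureduce_func,
    ...<5 lines>...
                    overwrite_input=overwrite_input,
                    method=method)
    r = func(a, **kwargs)
    result = _quantile(arr,
                       quantiles=q,
    ...<2 lines>...
                       out=out,
                       weights=wgt)
    slices_having_nans = np.isnan(arr[-1, ...])
                                  ~~~^^^^^^^^^
IndexError: index -1 is out of bounds for axis 0 with size 0
```

The post is at (0.415, -0.240) with its long axis at about 148.5°. The rail gap is at about (0.578, -0.302), the rail is yawed about +1°, and the channel top is around 0.042. I'll move above the post with the jaws half open, which keeps them clear of the larger post.

Emit:
{"api": "send_rows", "payload": {
  "deltas": [
    {"dp":[-0.3,-0.4,0],"rotation":[0,0,0.25]},
    {"dp":[-0.5,-0.75,0],"rotation":[0,0,0.5]},
    {"dp":[-0.67,-1,0],"rotation":[0,0,0.68]},
    {"dp":[-0.67,-1,0],"rotation":[0,0,0.68]}
  ],
  "fingers": -0.1,
  "grip_force": 70
}}

```text
clock: 1.23
position: [0.4924, -0.1223, 0.2503]
ee_rot: [-0.0, 0.576, 0.817, -0.001]
contact_force: [-0.2, 0.5, 0.6]
width: 0.047
```

Emit:
{"api": "send_rows", "payload": {
  "deltas": [
    {"dp":[-0.3,-0.4,0],"rotation":[0,0,0.25]},
    {"dp":[-0.5,-0.75,0],"rotation":[0,0,0.5]},
    {"dp":[-0.66,-1,0],"rotation":[0,0,0.68]},
    {"dp":[-0.66,-1,0],"rotation":[0,0,0.68]}
  ]
}}

```text
clock: 1.57
position: [0.4142, -0.2415, 0.2506]
ee_rot: [0.0, 0.429, 0.903, -0.0]
contact_force: [1.5, -0.1, 0.2]
width: 0.0468
```

Emit:
{"api": "send_rows", "payload": {
  "deltas": [
    {"dp":[0,0,-0.1],"rotation":[0,0,0.25]},
    {"dp":[0,0,-0.2],"rotation":[0,0,0.5]},
    {"dp":[0,0,-0.33],"rotation":[0,0,0.68]},
    {"dp":[0,0,-0.33],"rotation":[0,0,0.68]},
    {"dp":[0,0,-0.33],"rotation":[0,0,0.68]},
    {"dp":[0,0,-0.33],"rotation":[0,0,0.68]}
  ]
}}

```text
clock: 2.07
position: [0.4159, -0.2402, 0.2114]
ee_rot: [0.001, 0.273, 0.962, -0.0]
contact_force: [0.6, -0.1, 0.3]
width: 0.0471
```

```bash
python3 - <<'E'
from h import *
s=monitor.get_state();print(s["clock"],s["position"],s["ee_rot"],s["width"],s["contact_force"],s["qpos"])
im=eyes.get_image("wrist");save(im,"wrist1.png",scale=1.5);print(im["mtx"],im["rvec"],im["tvec"]);im=eyes.get_image("side");save(im,"side1.png",(150,90,350,290),3)
E
```

```text
2.0667 [ 0.41586819 -0.24020744  0.21141969] [ 5.10361539e-04  2.72765232e-01  9.62080477e-01 -1.53983299e-04] 0.04708021938055925 [ 0.61175638 -0.07203387  0.30207368] [-6.68880618e-01  1.59821800e-01  1.76210335e+00  1.12931818e-04
  1.21860662e+00 -1.68718359e+00]
[[297.31863964   0.         253.32970035]
 [  0.         297.31863964 194.70911515]
 [  0.           0.           1.        ]] [-2.50979953 -1.39911262 -0.21130336] [-0.01392676 -0.48515525  0.20164471]
```

View pics/wrist1.png

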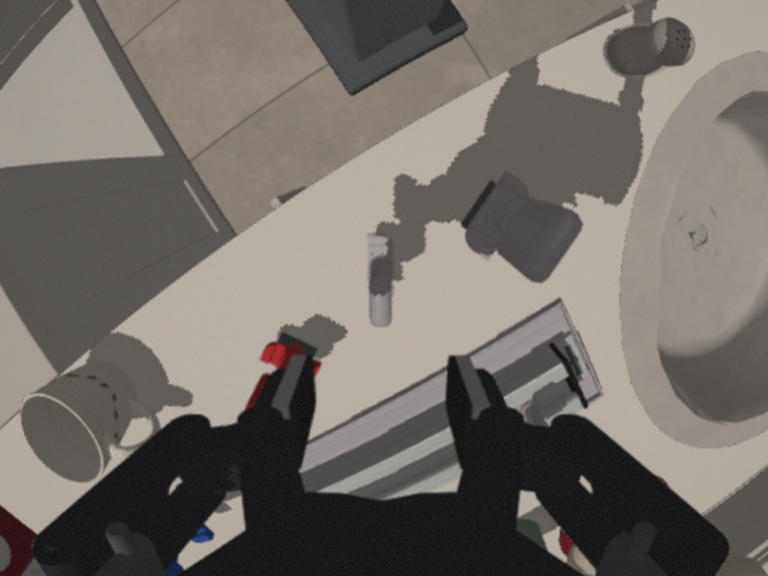

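View pics/side1.png

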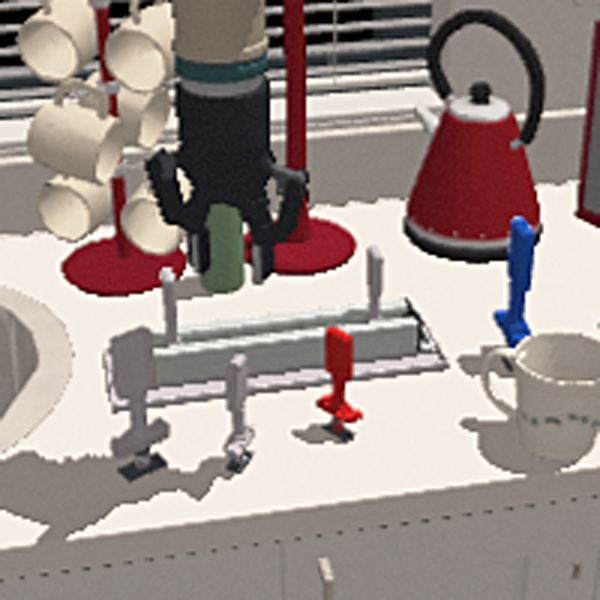

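The wrist view shows the post's paddle at about px (380,280) in the enlarged picture. It's centred between the fingers and lies nearly across the jaw direction. I'll do a quick wrist-depth check before descending.

```bash
cat >> h.py <<'E'
def wcloud(im):
    d=im["depth"];K=im["mtx"];R=cv2.Rodrigues(np.array(im["rvec"]))[0];t=np.array(im["tvec"]).ravel()
    v,u=np.mgrid[:d.shape[0],:d.shape[1]]
    a=(u-K[0,2])/K[0,0];b=(v-K[1,2])/K[1,1];r=np.hypot(a,b)+1e-9
    k=np.tan(np.minimum(r,1.5))/r
    p=np.stack([a*k*d,b*k*d,d],-1);w=(p-t)@R;w[d==0]=np.nan;return w
def yaw(s): 
    from scipy.spatial.transform import Rotation as Ro
    q=s["ee_rot"];M=Ro.from_quat([q[1],q[2],q[3],q[0]]).as_matrix();return np.degrees(np.arctan2(M[1,1],M[0,1])),M
E
python3 - <<'E'
from h import *
s=monitor.get_state();print(yaw(s)[0])
im=eyes.get_image("wrist");w=wcloud(im).reshape(-1,3)
p=w[(np.hypot(w[:,0]-.415,w[:,1]+.24)<.036)]
for lo,hi in [(.1,.125),(.012,.036)]:
    q=p[(p[:,2]>lo)&(p[:,2]<hi)];print(lo,len(q),np.median(q[:,2]) if len(q) else 0,[np.round(x,1) for x in cv2.minAreaRect(q[:,:2].astype(np.float32)*1000)])
t=w[(w[:,2]>.036)&(w[:,2]<.050)&(w[:,0]>.5)&(w[:,0]<.64)&(w[:,1]>-.46)&(w[:,1]<-.14)];print(len(t),np.median(t,0))
E
```

```text
58.39835434600071
0.1 520 0.11051071523778486 [array([ 414.6, -240.2]), array([11.4, 29.7]), np.float64(58.3)]
0.012 372 0.029735482080509985 [array([ 414.9, -239.9]), array([18.4, 45.5]), np.float64(58.7)]
2986 [ 0.56066002 -0.28069425  0.04329028]
```

Emit:
{"api": "send_rows", "payload": {
  "deltas": [
    {"dp":[0,0,-0.2]},
    {"dp":[0,0,-0.4]},
    {"dp":[0,0,-0.6]},
    {"dp":[-0.005,0,-0.8]},
    {"dp":[-0.01,0,-0.95]},
    {"dp":[-0.01,0,-1]},
    {"dp":[-0.01,0,-1]},
    {"dp":[-0.01,0,-1]}
  ]
}}

```text
validation failed for argument at $.de...
```

```bash
python3 - <<'E'
from h import *
s=monitor.get_state();print(s["clock"],s["position"],yaw(s)[0],s["width"],s["contact_force"])
im=eyes.get_image("side");save(im,"side2.png",(150,90,350,290),3)
E
```

```text
2.2167 [ 0.41604752 -0.24021241  0.21164316] 58.419557211514196 0.047129454598119375 [ 0.68497645  0.29643072 -0.21798844]
```

View pics/side2.png

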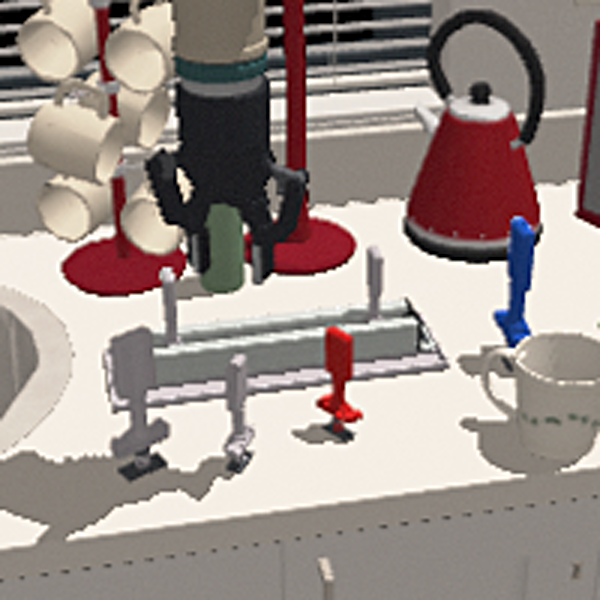

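The call was refused because both keys are required in every row, so nothing has moved. I'll send it again with both.

Emit:
{"api": "send_rows", "payload": {
  "deltas": [
    {"dp":[0,0,-0.2],"rotation":[0,0,0]},
    {"dp":[0,0,-0.4],"rotation":[0,0,0]},
    {"dp":[0,0,-0.6],"rotation":[0,0,0]},
    {"dp":[-0.005,0,-0.8],"rotation":[0,0,0]},
    {"dp":[-0.01,0,-0.95],"rotation":[0,0,0]},
    {"dp":[-0.01,0,-1],"rotation":[0,0,0]},
    {"dp":[-0.01,0,-1],"rotation":[0,0,0]},
    {"dp":[-0.01,0,-1],"rotation":[0,0,0]}
  ]
}}

```text
clock: 2.93
position: [0.4149, -0.2404, 0.0914]
ee_rot: [0.001, 0.272, 0.962, -0.0]
contact_force: [-0.7, -0.7, 0.4]
width: 0.0473
```

```bash
python3 - <<'E'
from h import *
s=monitor.get_state();print(s["clock"],s["position"],yaw(s)[0],s["width"],s["contact_force"])
im=eyes.get_image("side");save(im,"side3.png",(150,90,350,290),3)
E
```

```text
2.9333 [ 0.41490404 -0.2403981   0.09139372] 58.44137369460377 0.04732725589851815 [-0.74410904 -0.66400923  0.39433662]
```

View pics/side3.png

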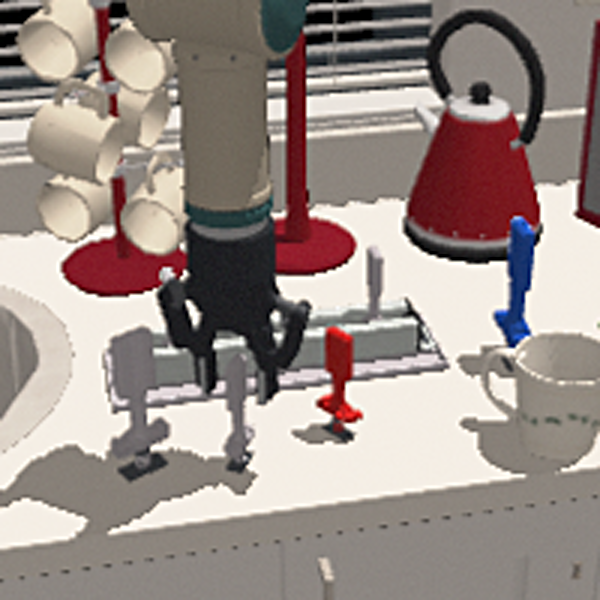

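The open jaws straddle the paddle at z=0.091. I'll drop 3 mm and close.

Emit:
{"api": "send_rows", "payload": {
  "deltas": [
    {"dp":[0,0,-0.03],"rotation":[0,0,0]},
    {"dp":[0,0,-0.03],"rotation":[0,0,0]}
  ]
}}

```text
clock: 3.15
position: [0.4147, -0.2403, 0.0878]
ee_rot: [0.001, 0.272, 0.962, -0.0]
contact_force: [-0.1, -0.1, -0.2]
width: 0.0469
```

Emit:
{"api": "send_rows", "payload": {
  "deltas": [
    {"dp":[0,0,0],"rotation":[0,0,0]},
    {"dp":[0,0,0],"rotation":[0,0,0]},
    {"dp":[0,0,0],"rotation":[0,0,0]},
    {"dp":[0,0,0],"rotation":[0,0,0]},
    {"dp":[0,0,0],"rotation":[0,0,0]},
    {"dp":[0,0,0],"rotation":[0,0,0]},
    {"dp":[0,0,0],"rotation":[0,0,0]},
    {"dp":[0,0,0],"rotation":[0,0,0]}
  ],
  "fingers": 1,
  "grip_force": 80
}}

```text
clock: 3.82
position: [0.4144, -0.2401, 0.0872]
ee_rot: [0.0, 0.272, 0.962, -0.0]
contact_force: [0.3, -0.2, -0.2]
width: 0.0107
```

```bash
python3 - <<'E'
from h import *
s=monitor.get_state();print(s["clock"],s["position"],yaw(s)[0],s["width"],s["contact_force"])
E
```

```text
3.8167 [ 0.4143774  -0.24013682  0.08719532] 58.442199950599814 0.010713983175521089 [ 0.30971045 -0.23490337 -0.24671735]
```

Emit:
{"api": "send_rows", "payload": {
  "deltas": [
    {"dp":[0,0,0.15],"rotation":[0,0,0]},
    {"dp":[0,0,0.35],"rotation":[0,0,0]},
    {"dp":[0,0,0.6],"rotation":[0,0,0]},
    {"dp":[0,0,0.85],"rotation":[0,0,0]},
    {"dp":[0,0,1],"rotation":[0,0,0]},
    {"dp":[0,0,1],"rotation":[0,0,0]}
  ]
}}

```text
clock: 4.32
position: [0.4161, -0.2414, 0.2109]
ee_rot: [0.004, 0.272, 0.962, -0.001]
contact_force: [0.9, 0.4, -1.0]
width: 0.0108
```

Emit:
{"api": "send_rows", "payload": {
  "deltas": [
    {"dp":[0.15,-0.05,0.1],"rotation":[0,0,-0.2]},
    {"dp":[0.3,-0.1,0.15],"rotation":[0,0,-0.4]},
    {"dp":[0.45,-0.17,0.15],"rotation":[0,0,-0.55]},
    {"dp":[0.45,-0.17,0.15],"rotation":[0,0,-0.67]}
  ]
}}

```text
clock: 4.65
position: [0.4712, -0.262, 0.2238]
ee_rot: [0.001, 0.43, 0.903, 0.0]
contact_force: [-0.1, -0.1, -0.4]
width: 0.0108
```

Emit:
{"api": "send_rows", "payload": {
  "deltas": [
    {"dp":[0.15,-0.05,0],"rotation":[0,0,-0.2]},
    {"dp":[0.3,-0.1,0],"rotation":[0,0,-0.4]},
    {"dp":[0.45,-0.17,0],"rotation":[0,0,-0.55]},
    {"dp":[0.45,-0.17,0],"rotation":[0,0,-0.67]}
  ]
}}

```text
clock: 4.98
position: [0.5249, -0.2821, 0.2226]
ee_rot: [0.0, 0.575, 0.818, 0.0]
contact_force: [0.6, 1.1, -1.1]
width: 0.0108
```

Emit:
{"api": "send_rows", "payload": {
  "deltas": [
    {"dp":[0.15,-0.05,0],"rotation":[0,0,-0.2]},
    {"dp":[0.3,-0.1,0],"rotation":[0,0,-0.4]},
    {"dp":[0.45,-0.17,0],"rotation":[0,0,-0.55]},
    {"dp":[0.45,-0.17,0],"rotation":[0,0,-0.67]},
    {"dp":[0.45,-0.17,0],"rotation":[0,0,-0.67]},
    {"dp":[0.45,-0.17,0],"rotation":[0,0,-0.67]},
    {"dp":[0.45,-0.17,0],"rotation":[0,0,-0.67]},
    {"dp":[0.45,-0.17,0],"rotation":[0,0,-0.67]}
  ]
}}

```text
clock: 5.65
position: [0.5755, -0.3008, 0.2246]
ee_rot: [-0.001, 0.702, 0.713, -0.0]
contact_force: [-0.1, -0.3, -1.0]
width: 0.0111
```

```bash
python3 - <<'E'
from h import *
s=monitor.get_state();print(s["clock"],s["position"],yaw(s)[0],s["width"],s["contact_force"])
for n in ["scene","side","wrist"]:
    im=eyes.get_image(n);np.savez(n+"4.npz",**{k:im[k] for k in ["color","depth","mtx","rvec","tvec"]})
    if n=="wrist": save(im,"wrist4.png",scale=1.5)
    else: save(im,n+"4.png",(150,110,350,260),3)
s=monitor.get_state();print(s["position"],yaw(s)[0])
E
```

```text
5.65 [ 0.57546872 -0.30080582  0.22457743] 0.9016864611210239 0.01112421697578622 [-0.05373519 -0.31113248 -0.97918194]
[ 0.57587888 -0.3010476   0.22528268] 0.8744650442451263
```

View pics/wrist4.png

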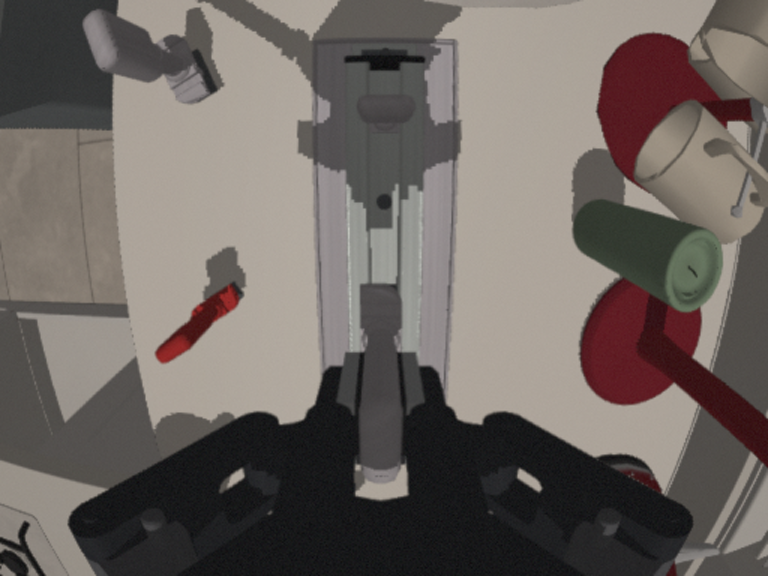

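View pics/side4.png

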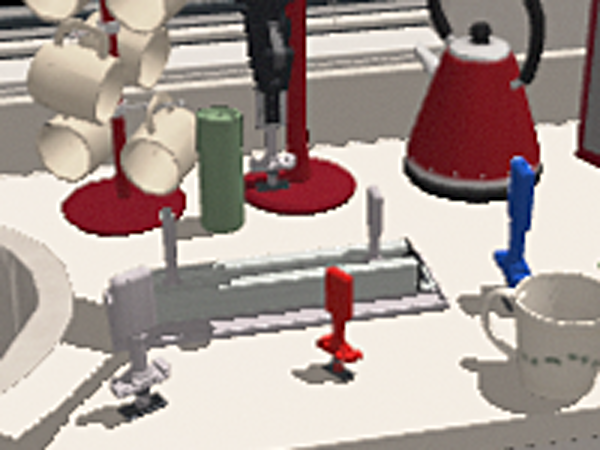

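View pics/scene4.png

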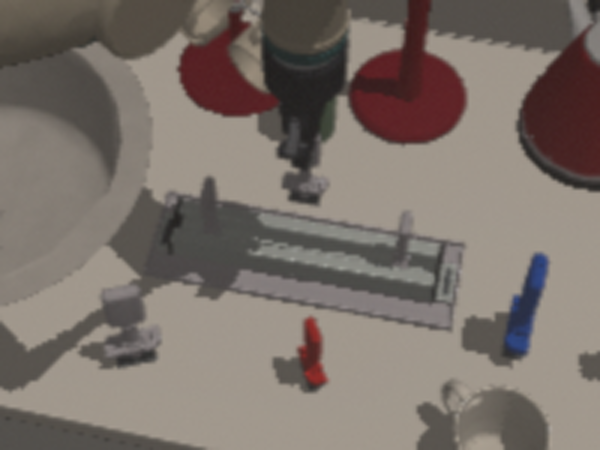

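The wrist view shows the post held straight, and the slot runs under it at about px (385,240) in the enlarged picture. I'll measure the slot line and the held post in this same view.

```bash
python3 - <<'E'
from h import *
im=dict(np.load("wrist4.npz"));w=wcloud(im).reshape(-1,3)
t=w[(w[:,2]>.037)&(w[:,2]<.050)&(w[:,0]>.54)&(w[:,0]<.62)&(w[:,1]>-.30)&(w[:,1]<-.16)]
print("top z",np.median(t[:,2]),np.percentile(t[:,2],[5,95]))
L=[]
for y in np.arange(-.28,-.21,.01):
    q=t[abs(t[:,1]-y)<.005]; f=np.sort(q[:,0]); 
    if len(f)<10: continue
    g=np.argmax(np.diff(f)); print(round(y,3),len(f),"out",f[0].round(4),f[-1].round(4),"slot",f[g].round(4),f[g+1].round(4),"mid",((f[g]+f[g+1])/2).round(4),((f[0]+f[-1])/2).round(4)); L.append((y,(f[g]+f[g+1])/2))
L=np.array(L);c=np.polyfit(L[:,0],L[:,1],1);print("slope deg",np.degrees(np.arctan(c[0])),"x at -.301",np.polyval(c,-.301))
fl=w[(w[:,2]>0.0)&(w[:,2]<.02)&(abs(w[:,0]-.577)<.008)&(w[:,1]>-.29)&(w[:,1]<-.22)];print("floor z",np.median(fl[:,2]),len(fl))
# fitted post at y-.2
q=w[(abs(w[:,0]-.576)<.03)&(abs(w[:,1]+.2)<.02)&(w[:,2]>.1)&(w[:,2]<.13)];print("postA",[np.round(x,1) for x in cv2.minAreaRect(q[:,:2].astype(np.float32)*1000)],np.percentile(q[:,2],[50,95]))
# held post
q=w[(abs(w[:,0]-.576)<.03)&(abs(w[:,1]+.301)<.035)&(w[:,2]>.13)&(w[:,2]<.185)]
print("held",len(q),[np.round(x,1) for x in cv2.minAreaRect(q[:,:2].astype(np.float32)*1000)],np.percentile(q[:,2],[1,50,99]).round(4))
for n in ["scene","side"]:
    im=dict(np.load(n+"4.npz"));v=cloud(im).reshape(-1,3)
    q=v[(abs(v[:,0]-.576)<.03)&(abs(v[:,1]+.301)<.035)&(v[:,2]>.13)&(v[:,2]<.176)]
    print(n,"held",len(q),[np.round(x,1) for x in cv2.minAreaRect(q[:,:2].astype(np.float32)*1000)],np.percentile(q[:,2],[1,50,99]).round(4))
    q=q[(q[:,2]>.155)&(q[:,2]<.172)]; print("   nut",len(q),[np.round(x,1) for x in cv2.minAreaRect(q[:,:2].astype(np.float32)*1000)])
    for y0 in (-.2,-.407):
        q=v[(abs(v[:,0]-.577)<.03)&(abs(v[:,1]-y0)<.02)&(v[:,2]>.112)&(v[:,2]<.13)]
        if len(q)>4: print("  fit",[np.round(x,1) for x in cv2.minAreaRect(q[:,:2].astype(np.float32)*1000)])
E
```

```text
top z 0.04359754191918023 [0.0419873 0.044898 ]
-0.28 289 out 0.5511 0.6036 slot 0.5669 0.5881 mid 0.5775 0.5774
-0.27 297 out 0.5511 0.6034 slot 0.5668 0.5884 mid 0.5776 0.5772
-0.26 293 out 0.5512 0.6031 slot 0.5667 0.5882 mid 0.5774 0.5771
-0.25 294 out 0.55 0.6027 slot 0.5665 0.588 mid 0.5772 0.5763
-0.24 303 out 0.55 0.6024 slot 0.5655 0.5878 mid 0.5767 0.5762
-0.23 299 out 0.5501 0.6031 slot 0.5654 0.5867 mid 0.576 0.5766
-0.22 315 out 0.5509 0.6029 slot 0.5653 0.5865 mid 0.5759 0.5769
-0.21 330 out 0.5498 0.6027 slot 0.5652 0.568 mid 0.5666 0.5763
slope deg -6.103162790279443 x at -.301 0.5816104893416643
floor z 0.013788205272481483 882
postA [array([ 576.2, -198.4]), array([29.3, 11.3]), np.float64(1.5)] [0.11931547 0.12094215]
held 1101 [array([ 574.9, -294.5]), array([18.2, 30.4]), np.float64(0.6)] [0.1405 0.1676 0.182 ]
scene held 123 [array([ 575.8, -303.1]), array([19.4, 45.2]), np.float64(3.8)] [0.1363 0.163  0.1739]
   nut 79 [array([ 575.8, -303.1]), array([19.4, 45.2]), np.float64(3.8)]
  fit [array([ 576.2, -199.1]), array([11.1, 27.8]), np.float64(86.7)]
  fit [array([ 578.8, -407.9]), array([11. , 29.6]), np.float64(88.2)]
side held 124 [array([ 575.3, -301. ]), array([40.6, 25.9]), np.float64(75.6)] [0.1348 0.1605 0.1755]
   nut 70 [array([ 573.8, -300.7]), array([41.1, 21.5]), np.float64(80.3)]
  fit [array([ 574. , -195.9]), array([28.6, 11.2]), np.float64(3.5)]
  fit [array([ 579.3, -405. ]), array([30.1, 12.6]), np.float64(9.6)]
```

The slot middle is at x≈0.578, where the held nut sits at 0.575, so I need about +2.8 mm in x. Y and yaw already match. The floor is at about 0.0137, so I expect foot contact at a TCP z of about 0.102. I'll come down to just above the slot and look again.

Emit:
{"api": "send_rows", "payload": {
  "deltas": [
    {"dp":[0.023,0,-0.15],"rotation":[0,0,0]},
    {"dp":[0.023,0,-0.3],"rotation":[0,0,0]},
    {"dp":[0.023,0,-0.45],"rotation":[0,0,0]},
    {"dp":[0.023,0,-0.6],"rotation":[0,0,0]},
    {"dp":[0.023,0,-0.7],"rotation":[0,0,0]},
    {"dp":[0.023,0,-0.7],"rotation":[0,0,0]},
    {"dp":[0.023,0,-0.7],"rotation":[0,0,0]},
    {"dp":[0.023,0,-0.7],"rotation":[0,0,0]}
  ]
}}

```text
clock: 6.47
position: [0.5796, -0.3016, 0.1423]
ee_rot: [0.001, 0.702, 0.712, 0.0]
contact_force: [-0.6, 0.3, -0.6]
width: 0.0112
```

```bash
cat > m.py <<'E'
from h import *
import sys
tag=sys.argv[1]; s=monitor.get_state();y,M=yaw(s)
print(s["clock"],s["position"].round(4),round(y,2),"tilt",np.degrees(np.arccos(-M[2,2])).round(2),s["width"].round(4),s["contact_force"].round(2),s["moment"].round(3))
zt=s["position"][2]
im=eyes.get_image("wrist");save(im,f"wrist{tag}.png",(180,50,330,330),2);w=wcloud(im).reshape(-1,3)
t=w[(w[:,2]>.037)&(w[:,2]<.050)&(w[:,0]>.54)&(w[:,0]<.62)&(w[:,1]>-.30)&(w[:,1]<-.16)]
for yy in np.arange(-.28,-.22,.01):
    q=t[abs(t[:,1]-yy)<.005]; f=np.sort(q[:,0]); 
    if len(f)<10: continue
    g=np.argmax(np.diff(f)); print(round(yy,3),len(f),"slot",f[g].round(4),f[g+1].round(4),"mid",((f[g]+f[g+1])/2).round(4),((f[0]+f[-1])/2).round(4))
q=w[(abs(w[:,0]-.577)<.03)&(abs(w[:,1]+.301)<.035)&(w[:,2]>zt-.069)&(w[:,2]<zt-.045)]
if len(q)>5: print("held nut",len(q),[np.round(x,1) for x in cv2.minAreaRect(q[:,:2].astype(np.float32)*1000)],np.percentile(q[:,2],[1,50,99]).round(4))
im=eyes.get_image("side");save(im,f"side{tag}.png",(190,120,290,220),5)
E
python3 m.py 5
```

```text
Traceback (most recent call last):
  File "m.py", line 4, in <module>
    print(s["clock"],s["position"].round(4),round(y,2),"tilt",np.degrees(np.arccos(-M[2,2])).round(2),s["width"].round(4),s["contact_force"].round(2),s["moment"].round(3))
                                                                                                      ^^^^^^^^^^^^^^^^
AttributeError: 'float' object has no attribute 'round'
```

```bash
sed -i 's/s\["width"\].round(4)/round(s["width"],4)/' m.py; python3 m.py 5
```

```text
6.4667 [ 0.5796 -0.3016  0.1423] 0.87 tilt 0.12 0.0112 [-0.63  0.31 -0.63] [-0.006  0.041 -0.02 ]
-0.28 520 slot 0.5667 0.5882 mid 0.5774 0.5775
-0.27 541 slot 0.5667 0.588 mid 0.5773 0.5771
-0.26 555 slot 0.5666 0.5877 mid 0.5772 0.5769
-0.25 563 slot 0.5665 0.5876 mid 0.577 0.5768
-0.24 572 slot 0.5658 0.5875 mid 0.5766 0.5769
-0.23 565 slot 0.5658 0.5871 mid 0.5764 0.5765
-0.22 568 slot 0.5656 0.5869 mid 0.5763 0.5764
held nut 1060 [array([ 578.6, -295.4]), array([18.2, 31. ]), np.float64(1.1)] [0.0785 0.0848 0.0964]
```

View pics/wrist5.png

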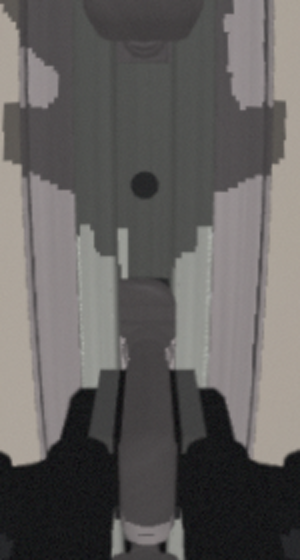

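View pics/side5.png

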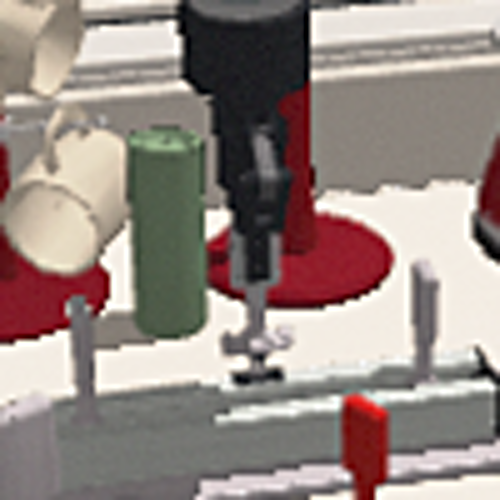

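The nut's centre is 0.8 mm too far in +x. I'll correct that and lower the foot into the slot mouth.

Emit:
{"api": "send_rows", "payload": {
  "deltas": [
    {"dp":[-0.006,0,-0.03],"rotation":[0,0,0]},
    {"dp":[-0.006,0,-0.06],"rotation":[0,0,0]},
    {"dp":[-0.006,0,-0.09],"rotation":[0,0,0]},
    {"dp":[-0.006,0,-0.12],"rotation":[0,0,0]},
    {"dp":[-0.006,0,-0.16],"rotation":[0,0,0]},
    {"dp":[-0.006,0,-0.2],"rotation":[0,0,0]},
    {"dp":[-0.006,0,-0.2],"rotation":[0,0,0]},
    {"dp":[-0.006,0,-0.2],"rotation":[0,0,0]}
  ]
}}

```text
clock: 7.23
position: [0.578, -0.301, 0.1165]
ee_rot: [-0.001, 0.702, 0.712, -0.0]
contact_force: [-1.1, 0.9, -1.8]
width: 0.0114
```

```bash
python3 m.py 6
```

```text
7.2333 [ 0.578  -0.301   0.1165] 0.86 tilt 0.07 0.0114 [-1.07  0.85 -1.78] [-0.002  0.009  0.014]
-0.28 650 slot 0.5669 0.5881 mid 0.5775 0.5772
-0.27 679 slot 0.5668 0.5878 mid 0.5773 0.5774
-0.26 689 slot 0.5667 0.5876 mid 0.5771 0.5768
-0.25 707 slot 0.5661 0.5875 mid 0.5768 0.5768
-0.24 720 slot 0.566 0.5871 mid 0.5766 0.577
-0.23 735 slot 0.566 0.5869 mid 0.5765 0.5765
-0.22 739 slot 0.5658 0.5868 mid 0.5763 0.5764
held nut 1053 [array([ 577.2, -294.5]), array([18.2, 30.4]), np.float64(0.5)] [0.0527 0.059  0.0701]
```

View pics/wrist6.png

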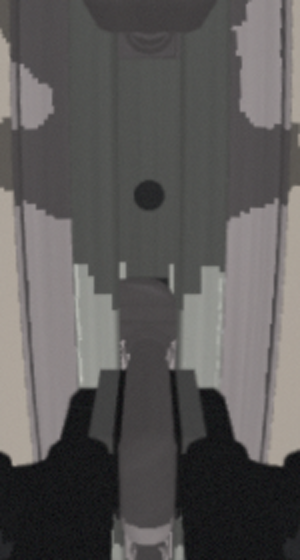

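The foot is in the slot with no contact load, and the nut is 0.6 mm off centre. I'll lower the nut gently into the slot.

Emit:
{"api": "send_rows", "payload": {
  "deltas": [
    {"dp":[0.004,0,-0.02],"rotation":[0,0,0]},
    {"dp":[0.004,0,-0.03],"rotation":[0,0,0]},
    {"dp":[0.004,0,-0.04],"rotation":[0,0,0]},
    {"dp":[0.004,0,-0.05],"rotation":[0,0,0]},
    {"dp":[0.004,0,-0.06],"rotation":[0,0,0]},
    {"dp":[0.004,0,-0.07],"rotation":[0,0,0]},
    {"dp":[0.004,0,-0.07],"rotation":[0,0,0]}
  ]
}}

```text
clock: 7.92
position: [0.5786, -0.3011, 0.1084]
ee_rot: [-0.0, 0.702, 0.712, -0.0]
contact_force: [0.3, -0.0, -0.8]
width: 0.0114
```

Emit:
{"api": "send_rows", "payload": {
  "deltas": [
    {"dp":[0,0,-0.01],"rotation":[0,0,0]},
    {"dp":[0,0,-0.02],"rotation":[0,0,0]},
    {"dp":[0,0,-0.03],"rotation":[0,0,0]},
    {"dp":[0,0,-0.03],"rotation":[0,0,0]},
    {"dp":[0,0,-0.03],"rotation":[0,0,0]}
  ]
}}

```text
clock: 8.33
position: [0.5787, -0.3012, 0.105]
ee_rot: [-0.0, 0.702, 0.712, -0.0]
contact_force: [0.2, -0.1, -1.1]
width: 0.0109
```

```bash
python3 m.py 7
```

```text
8.3333 [ 0.5787 -0.3012  0.105 ] 0.87 tilt 0.01 0.0109 [ 0.21 -0.06 -1.1 ] [-0.022 -0.053 -0.018]
-0.28 983 slot 0.5857 0.5879 mid 0.5868 0.5775
-0.27 759 slot 0.5668 0.5878 mid 0.5773 0.5772
-0.26 779 slot 0.5667 0.5877 mid 0.5772 0.5768
-0.25 797 slot 0.5662 0.5875 mid 0.5769 0.5766
-0.24 801 slot 0.5661 0.5868 mid 0.5765 0.5767
-0.23 823 slot 0.5661 0.5868 mid 0.5764 0.5764
-0.22 831 slot 0.5661 0.5868 mid 0.5765 0.5766
held nut 4511 [array([ 577.5, -292.9]), array([53.7, 54.1]), np.float64(0.5)] [0.0403 0.0438 0.056 ]
```

View pics/wrist7.png

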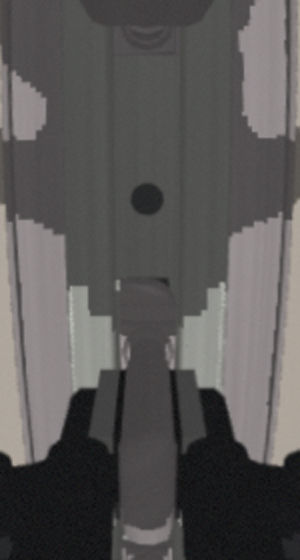

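The nut is already 5 mm into the slot with no resistance. I'll keep going down in small steps and watch Fz.

Emit:
{"api": "send_rows", "payload": {
  "deltas": [
    {"dp":[0,0,-0.01],"rotation":[0,0,0]},
    {"dp":[0,0,-0.02],"rotation":[0,0,0]},
    {"dp":[0,0,-0.03],"rotation":[0,0,0]},
    {"dp":[0,0,-0.035],"rotation":[0,0,0]},
    {"dp":[0,0,-0.035],"rotation":[0,0,0]},
    {"dp":[0,0,-0.035],"rotation":[0,0,0]}
  ]
}}

```text
clock: 8.93
position: [0.5788, -0.3012, 0.101]
ee_rot: [0.0, 0.702, 0.712, 0.0]
contact_force: [0.5, 0.9, -0.5]
width: 0.0108
```

Emit:
{"api": "send_rows", "payload": {
  "deltas": [
    {"dp":[0,0,-0.01],"rotation":[0,0,0]},
    {"dp":[0,0,-0.02],"rotation":[0,0,0]},
    {"dp":[0,0,-0.025],"rotation":[0,0,0]},
    {"dp":[0,0,-0.025],"rotation":[0,0,0]},
    {"dp":[0,0,-0.025],"rotation":[0,0,0]}
  ]
}}

```text
clock: 9.35
position: [0.5789, -0.3013, 0.0983]
ee_rot: [0.0, 0.702, 0.712, 0.0]
contact_force: [0.2, 0.5, 2.6]
width: 0.0111
```

Emit:
{"api": "send_rows", "payload": {
  "deltas": [
    {"dp":[0,0,-0.01],"rotation":[0,0,0]},
    {"dp":[0,0,-0.02],"rotation":[0,0,0]},
    {"dp":[0,0,-0.03],"rotation":[0,0,0]},
    {"dp":[0,0,-0.03],"rotation":[0,0,0]},
    {"dp":[0,0,-0.03],"rotation":[0,0,0]}
  ]
}}

```text
clock: 9.77
position: [0.5789, -0.3013, 0.0951]
ee_rot: [0.0, 0.702, 0.712, 0.0]
contact_force: [-1.7, 0.0, 6.9]
width: 0.0115
```

```bash
python3 m.py 8
```

```text
9.7667 [ 0.5789 -0.3013  0.0951] 0.86 tilt 0.05 0.0115 [-1.73  0.02  6.91] [ 0.183  0.319 -0.04 ]
-0.28 961 slot 0.5853 0.5879 mid 0.5866 0.5774
-0.27 840 slot 0.5668 0.5877 mid 0.5773 0.5773
-0.26 872 slot 0.5664 0.5876 mid 0.577 0.5769
-0.25 875 slot 0.5664 0.5875 mid 0.577 0.5768
-0.24 917 slot 0.5663 0.5869 mid 0.5766 0.5767
-0.23 931 slot 0.5661 0.5868 mid 0.5764 0.5765
-0.22 940 slot 0.5663 0.5868 mid 0.5765 0.5767
held nut 4587 [array([ 577.5, -293.5]), array([53.4, 55. ]), np.float64(0.3)] [0.0334 0.0433 0.0455]
```

The spring rate matches the expected 1.2 N/mm. A light Fx of -1.7 N suggests I'm touching the far wall, so I'll ease back 0.4 mm and press on.

Emit:
{"api": "send_rows", "payload": {
  "deltas": [
    {"dp":[-0.004,0,-0.005],"rotation":[0,0,0]},
    {"dp":[-0.004,0,-0.012],"rotation":[0,0,0]},
    {"dp":[-0.004,0,-0.02],"rotation":[0,0,0]},
    {"dp":[-0.004,0,-0.025],"rotation":[0,0,0]},
    {"dp":[-0.004,0,-0.025],"rotation":[0,0,0]},
    {"dp":[-0.004,0,-0.025],"rotation":[0,0,0]}
  ]
}}

```text
clock: 10.37
position: [0.5788, -0.3013, 0.0928]
ee_rot: [0.001, 0.702, 0.712, 0.0]
contact_force: [-0.5, 1.0, 11.3]
width: 0.011
```

Emit:
{"api": "send_rows", "payload": {
  "deltas": [
    {"dp":[0,0,0],"rotation":[0,0,0]}
  ]
}}

```text
clock: 10.45
position: [0.5788, -0.3013, 0.0928]
ee_rot: [0.001, 0.702, 0.712, 0.0]
contact_force: [-1.9, 2.5, 9.3]
width: 0.0108
```

Emit:
{"api": "send_rows", "payload": {
  "deltas": [
    {"dp":[0,0,0],"rotation":[0,0,0]}
  ]
}}

```text
clock: 10.53
position: [0.5788, -0.3013, 0.0928]
ee_rot: [0.001, 0.702, 0.712, 0.0]
contact_force: [-1.5, 1.8, 9.8]
width: 0.0112
```

```bash
python3 - <<'E'
from h import *
f=[];z=[]
for i in range(6):
    im=eyes.get_image("side" if i else "wrist");s=monitor.get_state();f.append(s["contact_force"]);z.append(s["position"])
print(np.mean(f,0).round(2),np.std(f,0).round(2),np.mean(z,0).round(4),s["clock"],s["width"])
p=cloud(im).reshape(-1,3)
q=p[(abs(p[:,0]-.578)<.03)&(abs(p[:,1]+.301)<.03)&(p[:,2]>.05)&(p[:,2]<.16)]
save(im,"side9.png",(190,100,290,200),6)
E
```

```text
[-1.41  1.53  9.4 ] [0.26 0.43 0.66] [ 0.5788 -0.3013  0.0928] 10.8333 0.010782574390694756
```

View pics/side9.png

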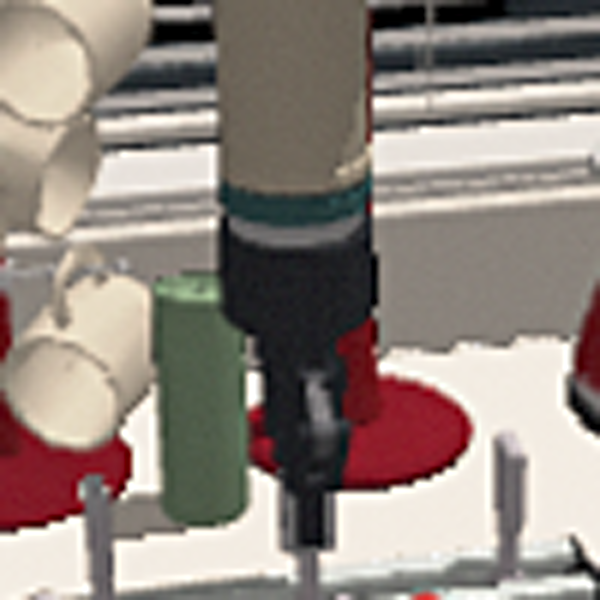

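Averaged, the true press is about 11 N, right at the lip edge. I'll go 1.3 mm further, to about 12.5 N.

Emit:
{"api": "send_rows", "payload": {
  "deltas": [
    {"dp":[0,0,-0.006],"rotation":[0,0,0]},
    {"dp":[0,0,-0.011],"rotation":[0,0,0]},
    {"dp":[0,0,-0.011],"rotation":[0,0,0]},
    {"dp":[0,0,-0.011],"rotation":[0,0,0]}
  ]
}}

```text
clock: 11.17
position: [0.5788, -0.3013, 0.0917]
ee_rot: [0.001, 0.702, 0.712, 0.0]
contact_force: [-2.1, 1.8, 9.6]
width: 0.0113
```

```bash
cat > f.py <<'E'
from h import *
f=[];z=[];m=[]
for i in range(5):
    im=eyes.get_image("wrist");s=monitor.get_state();f.append(s["contact_force"]);z.append(s["position"]);m.append(s["moment"])
print(np.mean(f,0).round(2),np.std(f,0).round(2),np.mean(m,0).round(3),np.mean(z,0).round(4),round(yaw(s)[0],2),s["clock"],round(s["width"],4))
E
python3 f.py
```

```text
[-1.66  1.34 10.9 ] [0.27 0.36 0.81] [ 0.342  0.373 -0.   ] [ 0.5788 -0.3013  0.0918] 0.86 11.4167 0.011
```

Now the clockwise turn, starting with a small step to feel for resistance.

Emit:
{"api": "send_rows", "payload": {
  "deltas": [
    {"dp":[-0.004,0,0],"rotation":[0,0,-0.1]},
    {"dp":[-0.004,0,0],"rotation":[0,0,-0.2]},
    {"dp":[-0.004,0,0],"rotation":[0,0,-0.3]},
    {"dp":[-0.004,0,0],"rotation":[0,0,-0.4]},
    {"dp":[-0.004,0,0],"rotation":[0,0,-0.4]},
    {"dp":[-0.004,0,0],"rotation":[0,0,-0.4]}
  ]
}}

```text
clock: 11.92
position: [0.5792, -0.3018, 0.092]
ee_rot: [0.002, 0.77, 0.639, 0.001]
contact_force: [-0.4, 1.0, 10.1]
width: 0.0109
```

```bash
python3 f.py; python3 m.py 10
```

```text
[-0.81  1.02 10.51] [0.37 0.61 0.34] [ 0.23   0.156 -0.041] [ 0.5792 -0.3018  0.0921] -10.61 12.1667 0.0115
12.1667 [ 0.5792 -0.3018  0.0921] -10.61 tilt 0.25 0.0115 [-0.23  1.19 10.34] [ 0.249  0.176 -0.044]
-0.28 836 slot 0.567 0.5879 mid 0.5775 0.5773
-0.27 875 slot 0.567 0.5879 mid 0.5774 0.5773
-0.26 891 slot 0.5667 0.5876 mid 0.5772 0.5773
-0.25 911 slot 0.5664 0.5875 mid 0.5769 0.5769
-0.24 938 slot 0.5666 0.5873 mid 0.5769 0.5767
-0.23 943 slot 0.5663 0.587 mid 0.5766 0.5765
-0.22 964 slot 0.5664 0.5867 mid 0.5766 0.5763
held nut 4712 [array([ 577.6, -300.9]), array([53.7, 70.2]), np.float64(0.5)] [0.0307 0.0434 0.0451]
```

View pics/wrist10.png

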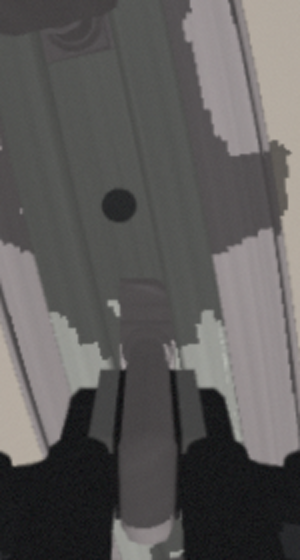

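It turns freely, with Mz about -0.04 Nm and the force steady. I'll continue, adding a touch of press to make up for the 0.3 mm rise.

Emit:
{"api": "send_rows", "payload": {
  "deltas": [
    {"dp":[0,0,-0.003],"rotation":[0,0,-0.15]},
    {"dp":[0,0,-0.003],"rotation":[0,0,-0.3]},
    {"dp":[0,0,-0.003],"rotation":[0,0,-0.45]},
    {"dp":[0,0,-0.003],"rotation":[0,0,-0.6]},
    {"dp":[0,0,-0.003],"rotation":[0,0,-0.75]},
    {"dp":[0,0,-0.003],"rotation":[0,0,-0.9]},
    {"dp":[0,0,-0.003],"rotation":[0,0,-0.9]},
    {"dp":[0,0,-0.003],"rotation":[0,0,-0.9]}
  ]
}}

```text
clock: 12.93
position: [0.5797, -0.3024, 0.0919]
ee_rot: [0.003, 0.893, 0.451, 0.002]
contact_force: [-1.3, 0.5, 10.6]
width: 0.0112
```

```bash
python3 f.py
```

```text
[ 0.41  0.19 10.76] [0.33 0.24 0.44] [ 0.028  0.037 -0.038] [ 0.5797 -0.3024  0.0919] -36.39 13.1833 0.0114
```

Emit:
{"api": "send_rows", "payload": {
  "deltas": [
    {"dp":[0,0,-0.001],"rotation":[0,0,-0.15]},
    {"dp":[0,0,-0.001],"rotation":[0,0,-0.3]},
    {"dp":[0,0,-0.001],"rotation":[0,0,-0.45]},
    {"dp":[0,0,-0.001],"rotation":[0,0,-0.6]},
    {"dp":[0,0,-0.001],"rotation":[0,0,-0.75]},
    {"dp":[0,0,-0.001],"rotation":[0,0,-0.9]},
    {"dp":[0,0,-0.001],"rotation":[0,0,-0.9]},
    {"dp":[0,0,-0.001],"rotation":[0,0,-0.9]}
  ]
}}

```text
clock: 13.85
position: [0.5799, -0.3027, 0.0919]
ee_rot: [0.003, 0.971, 0.24, 0.002]
contact_force: [0.0, -0.9, 10.3]
width: 0.0112
```

```bash
python3 f.py; python3 m.py 12
```

```text
[ 0.18 -0.32 10.1 ] [0.25 0.45 0.51] [-0.067  0.019 -0.006] [ 0.5799 -0.3027  0.0919] -62.17 14.1 0.011
14.1 [ 0.5799 -0.3027  0.0919] -62.17 tilt 0.38 0.011 [0.26 0.03 9.58] [-0.043  0.028 -0.004]
-0.28 835 slot 0.5674 0.5879 mid 0.5777 0.5777
-0.27 845 slot 0.5671 0.5877 mid 0.5774 0.5774
-0.26 836 slot 0.5672 0.5875 mid 0.5773 0.5774
-0.25 844 slot 0.567 0.5873 mid 0.5771 0.5771
-0.24 827 slot 0.567 0.587 mid 0.577 0.577
-0.23 808 slot 0.567 0.587 mid 0.577 0.5769
-0.22 783 slot 0.5668 0.5869 mid 0.5769 0.5769
held nut 4846 [array([ 578., -301.]), array([53.6, 70.8]), np.float64(1.0)] [0.0244 0.0433 0.0451]
```

View pics/wrist12.png

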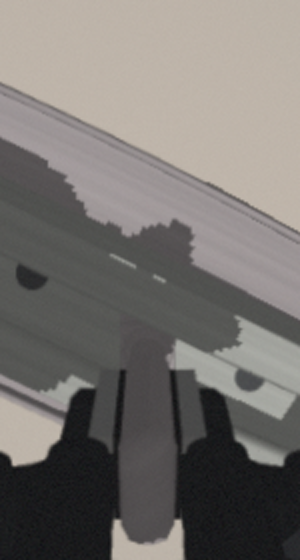

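Emit:
{"api": "send_rows", "payload": {
  "deltas": [
    {"dp":[0,0,-0.002],"rotation":[0,0,-0.15]},
    {"dp":[0,0,-0.002],"rotation":[0,0,-0.3]},
    {"dp":[0,0,-0.002],"rotation":[0,0,-0.45]},
    {"dp":[0,0,-0.002],"rotation":[0,0,-0.6]},
    {"dp":[0,0,-0.002],"rotation":[0,0,-0.75]},
    {"dp":[0,0,-0.002],"rotation":[0,0,-0.85]},
    {"dp":[0,0,-0.002],"rotation":[0,0,-0.93]},
    {"dp":[0,0,-0.002],"rotation":[0,0,-0.93]},
    {"dp":[0,0,-0.002],"rotation":[0,0,-0.93]}
  ]
}}

```text
clock: 14.95
position: [0.5798, -0.3029, 0.0918]
ee_rot: [0.002, 1.0, 0.01, 0.003]
contact_force: [-0.1, -1.3, 10.8]
width: 0.0114
```

```bash
python3 f.py; python3 m.py 13
```

```text
[ 0.36 -0.85 10.69] [0.11 0.44 0.26] [-0.143  0.044 -0.049] [ 0.5798 -0.3029  0.0918] -88.81 15.2 0.0111
15.2 [ 0.5798 -0.3029  0.0917] -88.81 tilt 0.39 0.0111 [ 0.37 -1.36 10.53] [-0.128  0.024 -0.058]
-0.28 538 slot 0.5676 0.5883 mid 0.578 0.5789
-0.27 789 slot 0.5679 0.5881 mid 0.578 0.5779
-0.26 770 slot 0.5673 0.5876 mid 0.5774 0.5775
-0.25 740 slot 0.567 0.5873 mid 0.5772 0.5777
-0.24 719 slot 0.5673 0.5872 mid 0.5772 0.5772
-0.23 670 slot 0.5668 0.5872 mid 0.577 0.5769
-0.22 644 slot 0.5668 0.587 mid 0.5769 0.5767
held nut 4718 [array([ 578.4, -301. ]), array([53.2, 70.3]), np.float64(0.5)] [0.0243 0.0433 0.045 ]
```

View pics/wrist13.png

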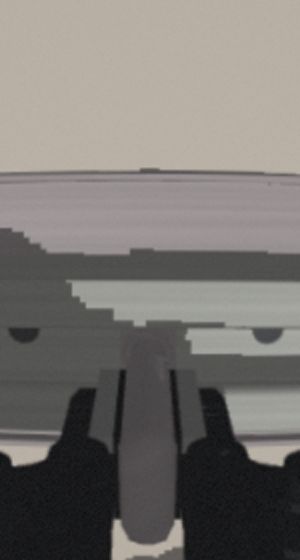

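View pics/side13.png

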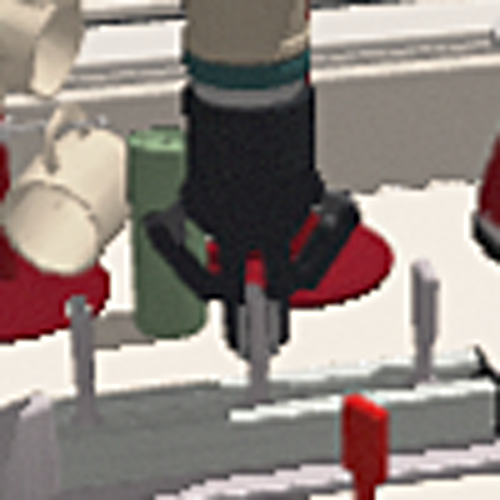

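The quarter turn is done at yaw -88.8° (rail yaw about +1°), still pressed at about 12 N. Before letting it rise I'll nudge x by about -0.8 mm to feel whether it's centred in the channel.

Emit:
{"api": "send_rows", "payload": {
  "deltas": [
    {"dp":[-0.004,0,0],"rotation":[0,0,0]},
    {"dp":[-0.007,0,0],"rotation":[0,0,0]},
    {"dp":[-0.007,0,0],"rotation":[0,0,0]},
    {"dp":[-0.007,0,0],"rotation":[0,0,0]}
  ]
}}

```text
clock: 15.63
position: [0.5796, -0.3029, 0.0919]
ee_rot: [0.002, 1.0, 0.01, 0.003]
contact_force: [0.7, -0.2, 9.9]
width: 0.0113
```

```bash
python3 f.py; python3 - <<'E'
from h import *
for n in ["wrist","scene","side"]:
    im=eyes.get_image(n);v=(wcloud if n=="wrist" else cloud)(im).reshape(-1,3)
    for y0,zl in ((-.2,.07),(-.302,.108),(-.302,.07),(-.406,.07)):
        q=v[(abs(v[:,0]-.578)<.03)&(abs(v[:,1]-y0)<.008)&(v[:,2]>zl)&(v[:,2]<.125)]
        if len(q)>4: print(n,y0,zl,len(q),"x",np.percentile(q[:,0],[1,5,95,99]).round(4),"z",q[:,2].max().round(4))
E
```

```text
[ 1.28 -0.58 10.93] [0.17 0.27 0.39] [-0.058 -0.167 -0.025] [ 0.5797 -0.3029  0.0919] -88.82 15.8833 0.0112
wrist -0.2 0.07 3430 x [0.5633 0.5656 0.591  0.5915] z 0.1215
wrist -0.302 0.108 2169 x [0.5649 0.5677 0.5916 0.5925] z 0.1249
wrist -0.302 0.07 3270 x [0.5653 0.5687 0.5924 0.5928] z 0.1249
wrist -0.406 0.07 3418 x [0.5661 0.5685 0.594  0.5945] z 0.1217
scene -0.2 0.07 68 x [0.5618 0.5624 0.5877 0.5908] z 0.1232
scene -0.302 0.108 36 x [0.565  0.5651 0.5889 0.5892] z 0.1216
scene -0.302 0.07 65 x [0.5631 0.5644 0.5878 0.5891] z 0.1216
scene -0.406 0.07 58 x [0.5652 0.5656 0.592  0.5932] z 0.1234
side -0.2 0.07 60 x [0.5596 0.56   0.5821 0.587 ] z 0.12
side -0.302 0.108 27 x [0.5635 0.564  0.5899 0.5907] z 0.1224
side -0.302 0.07 87 x [0.5613 0.5628 0.5834 0.5901] z 0.1224
side -0.406 0.07 88 x [0.5625 0.5638 0.5876 0.5927] z 0.1211
```

Seen from the wrist, the held paddle's middle (0.5789) lies exactly between those of the fitted posts (0.5774 and 0.5803), so it's centred. I'll undo half the nudge and let the spring lift the post slowly.

Emit:
{"api": "send_rows", "payload": {
  "deltas": [
    {"dp":[0.004,0,0.004],"rotation":[0,0,0]},
    {"dp":[0.004,0,0.008],"rotation":[0,0,0]},
    {"dp":[0.004,0,0.012],"rotation":[0,0,0]},
    {"dp":[0.004,0,0.016],"rotation":[0,0,0]},
    {"dp":[0.004,0,0.02],"rotation":[0,0,0]},
    {"dp":[0.004,0,0.02],"rotation":[0,0,0]}
  ]
}}

```text
clock: 16.53
position: [0.5797, -0.3029, 0.0938]
ee_rot: [0.002, 1.0, 0.01, 0.003]
contact_force: [0.7, -0.9, 7.9]
width: 0.0111
```

```bash
python3 f.py
```

```text
[ 0.94 -0.85  8.16] [0.39 0.24 0.38] [-0.163 -0.168 -0.004] [ 0.5797 -0.3029  0.0938] -88.81 16.7833 0.0105
```

The load is falling on the spring line, with no jump as it passed the lip edge, so the grooves are receiving the lips. I'll keep lifting.

Emit:
{"api": "send_rows", "payload": {
  "deltas": [
    {"dp":[0,0,0.004],"rotation":[0,0,0]},
    {"dp":[0,0,0.008],"rotation":[0,0,0]},
    {"dp":[0,0,0.012],"rotation":[0,0,0]},
    {"dp":[0,0,0.015],"rotation":[0,0,0]},
    {"dp":[0,0,0.015],"rotation":[0,0,0]}
  ]
}}

```text
clock: 17.2
position: [0.5797, -0.3029, 0.0952]
ee_rot: [0.002, 1.0, 0.01, 0.003]
contact_force: [1.3, -1.5, 7.0]
width: 0.0108
```

```bash
python3 f.py
```

```text
[ 1.38 -0.69  6.63] [0.76 0.33 0.24] [-0.245 -0.241  0.025] [ 0.5797 -0.3028  0.0952] -88.81 17.45 0.011
```

Emit:
{"api": "send_rows", "payload": {
  "deltas": [
    {"dp":[0,0,0.004],"rotation":[0,0,0]},
    {"dp":[0,0,0.008],"rotation":[0,0,0]},
    {"dp":[0,0,0.008],"rotation":[0,0,0]},
    {"dp":[0,0,0.008],"rotation":[0,0,0]}
  ]
}}

```text
clock: 17.78
position: [0.5797, -0.3028, 0.096]
ee_rot: [0.002, 1.0, 0.01, 0.003]
contact_force: [1.9, -1.3, 5.6]
width: 0.0109
```

```bash
python3 f.py
```

```text
[ 1.65 -1.18  5.53] [0.58 0.69 0.36] [-0.258 -0.287  0.003] [ 0.5797 -0.3028  0.0959] -88.81 18.0333 0.011
```

Emit:
{"api": "send_rows", "payload": {
  "deltas": [
    {"dp":[0,0,0.004],"rotation":[0,0,0]},
    {"dp":[0,0,0.006],"rotation":[0,0,0]},
    {"dp":[0,0,0.006],"rotation":[0,0,0]},
    {"dp":[0,0,0.006],"rotation":[0,0,0]}
  ]
}}

```text
clock: 18.37
position: [0.579, -0.3023, 0.0961]
ee_rot: [0.001, 1.0, 0.01, 0.002]
contact_force: [2.6, -2.0, 5.6]
width: 0.0115
```

```bash
python3 f.py
```

```text
[ 2.3  -1.58  6.06] [0.55 0.46 0.19] [-0.424 -0.549 -0.009] [ 0.5789 -0.3022  0.0961] -88.81 18.6167 0.0111
```

Emit:
{"api": "send_rows", "payload": {
  "deltas": [
    {"dp":[0.006,0,0.004],"rotation":[0,0,0]},
    {"dp":[0.006,0,0.007],"rotation":[0,0,0]},
    {"dp":[0.006,0,0.007],"rotation":[0,0,0]},
    {"dp":[0.006,0,0.007],"rotation":[0,0,0]}
  ]
}}

```text
clock: 18.95
position: [0.5789, -0.302, 0.0963]
ee_rot: [0.001, 1.0, 0.01, 0.001]
contact_force: [2.3, -3.4, 4.2]
width: 0.011
```

```bash
python3 f.py
```

```text
[ 3.44 -3.81  3.4 ] [0.63 0.36 0.42] [-0.825 -0.712  0.024] [ 0.5789 -0.3019  0.0963] -88.81 19.2 0.0111
```

Fz now drops faster than the spring alone would explain (2.6 N over 0.2 mm), so the lips are carrying load at the expected locked height. I'll release.

Emit:
{"api": "send_rows", "payload": {
  "deltas": [
    {"dp":[0,0,0],"rotation":[0,0,0]},
    {"dp":[0,0,0],"rotation":[0,0,0]},
    {"dp":[0,0,0],"rotation":[0,0,0]},
    {"dp":[0,0,0],"rotation":[0,0,0]},
    {"dp":[0,0,0],"rotation":[0,0,0]},
    {"dp":[0,0,0],"rotation":[0,0,0]}
  ],
  "fingers": -0.1
}}

```text
clock: 19.7
position: [0.5777, -0.3007, 0.0956]
ee_rot: [-0.0, 1.0, 0.01, -0.001]
contact_force: [-0.4, 0.9, 0.4]
width: 0.0466
```

```bash
python3 f.py; python3 m.py 20; python3 - <<'E'
from h import *
im=eyes.get_image("wrist");save(im,"wrist20b.png",scale=1.5)
E
```

```text
[0.2  0.1  0.09] [0.62 0.21 0.32] [-0.018  0.009  0.003] [ 0.578  -0.301   0.0959] -88.81 19.95 0.0471
19.95 [ 0.5781 -0.3012  0.096 ] -88.81 tilt 0.01 0.0471 [ 1.1 -0.1 -0.2] [ 0.001  0.026 -0.017]
-0.28 773 slot 0.5677 0.5879 mid 0.5778 0.5778
-0.27 543 slot 0.5672 0.5873 mid 0.5773 0.5779
-0.26 507 slot 0.5673 0.5873 mid 0.5773 0.5828
-0.25 634 slot 0.5671 0.5869 mid 0.577 0.5774
-0.24 696 slot 0.5669 0.5871 mid 0.577 0.577
-0.23 672 slot 0.5669 0.5878 mid 0.5774 0.5768
-0.22 629 slot 0.5665 0.5877 mid 0.5771 0.5766
held nut 5368 [array([ 578.1, -301.1]), array([54.3, 70. ]), np.float64(0.2)] [0.0287 0.0434 0.0459]
```

View pics/wrist20b.png

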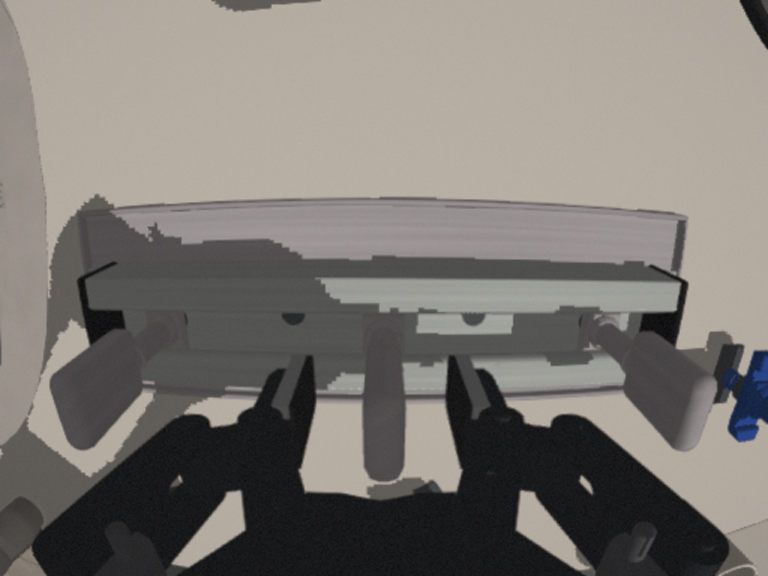

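View pics/side20.png

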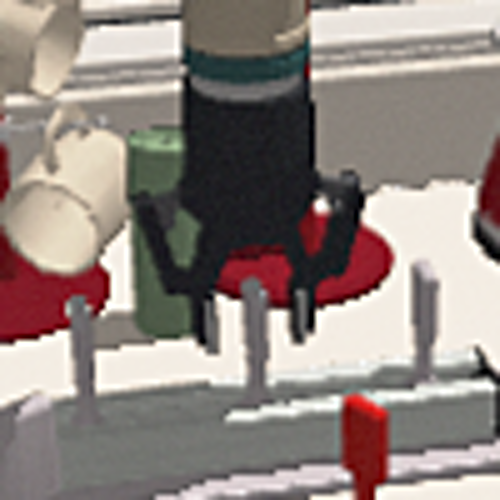

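The post stands upright and free between the open fingers, like the other two. I'll retreat straight up and compare heights and yaw.

Emit:
{"api": "send_rows", "payload": {
  "deltas": [
    {"dp":[0,0,0.15],"rotation":[0,0,0]},
    {"dp":[0,0,0.3],"rotation":[0,0,0]},
    {"dp":[0,0,0.5],"rotation":[0,0,0]},
    {"dp":[0,0,0.75],"rotation":[0,0,0]},
    {"dp":[0,0,1],"rotation":[0,0,0]},
    {"dp":[0,0,1],"rotation":[0,0,0]},
    {"dp":[0,0,1],"rotation":[0,0,0]},
    {"dp":[0,0,1],"rotation":[0,0,0]}
  ]
}}

```text
clock: 20.77
position: [0.5777, -0.3009, 0.2156]
ee_rot: [-0.0, 1.0, 0.01, -0.0]
contact_force: [-0.6, 1.3, 0.7]
width: 0.047
```

```bash
python3 - <<'E'
from h import *
s=monitor.get_state();print(s["clock"],s["position"],s["contact_force"])
for n in ["wrist","scene","side"]:
    im=eyes.get_image(n);v=(wcloud if n=="wrist" else cloud)(im).reshape(-1,3)
    save(im,n+"21.png",None if n=="wrist" else (150,110,350,260),1.5 if n=="wrist" else 4)
    for y0 in (-.2,-.302,-.406):
        b=v[(abs(v[:,0]-.578)<.03)&(abs(v[:,1]-y0)<.025)]
        q=b[(b[:,2]>.105)&(b[:,2]<.13)]
        if len(q)>4: print(n,y0,len(q),[np.round(x,1) for x in cv2.minAreaRect(q[:,:2].astype(np.float32)*1000)],"z",np.percentile(q[:,2],[70,90,98]).round(4))
E
```

```text
20.7667 [ 0.57774464 -0.30092163  0.21557623] [-0.59780245  1.27269643  0.6703093 ]
wrist -0.2 580 [array([ 577.1, -198.6]), array([28.7, 11.8]), np.float64(1.4)] z [0.1196 0.1204 0.1212]
wrist -0.302 552 [array([ 577.8, -302.1]), array([29.1, 11.4]), np.float64(1.3)] z [0.1198 0.1205 0.1212]
wrist -0.406 581 [array([ 579.6, -406.3]), array([29.8, 11.4]), np.float64(1.1)] z [0.1195 0.1202 0.1211]
scene -0.2 40 [array([ 575. , -199.1]), array([10.8, 29.5]), np.float64(88.9)] z [0.1201 0.1222 0.1227]
scene -0.302 36 [array([ 577. , -303.3]), array([11.8, 27.5]), np.float64(89.9)] z [0.1185 0.1203 0.1216]
scene -0.406 37 [array([ 581., -408.]), array([11.5, 31.7]), np.float64(89.9)] z [0.1195 0.1209 0.1226]
side -0.2 33 [array([ 570.3, -196.2]), array([34.4, 11.1]), np.float64(2.8)] z [0.1169 0.1184 0.1188]
side -0.302 31 [array([ 575. , -299.6]), array([28.7, 10.2]), np.float64(0.7)] z [0.1168 0.1185 0.1195]
side -0.406 35 [array([ 577.9, -404.9]), array([31.6, 12.2]), np.float64(4.0)] z [0.1162 0.1178 0.1193]
```

View pics/side21.png

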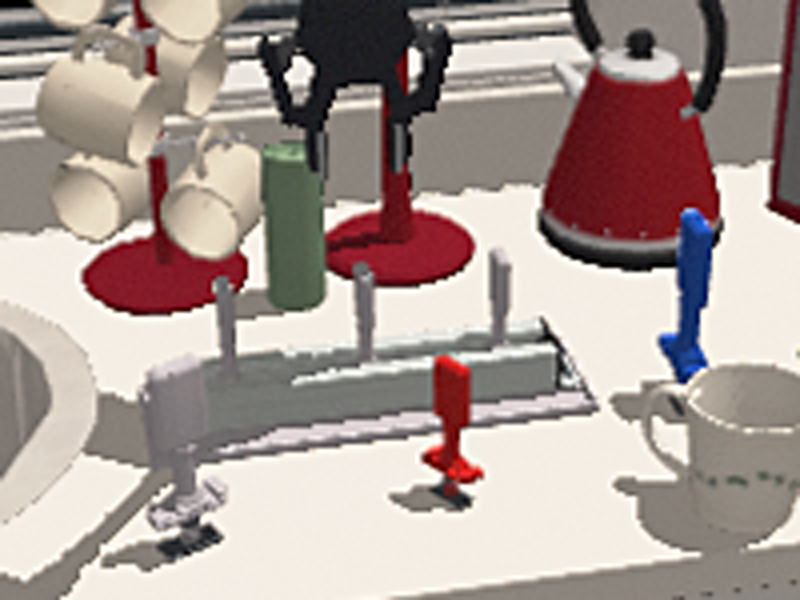

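View pics/wrist21.png

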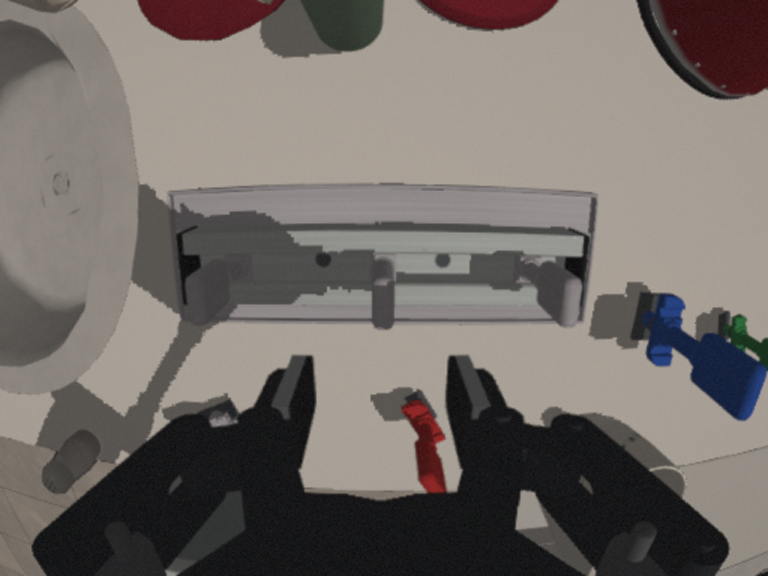

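The middle post's top is at 0.1205 m, against 0.1204 and 0.1202 for the fitted posts. It has the same yaw (1.3°), is centred, and the bystanders look untouched. I'm handing in.

```bash
python3 -c "
from rig import manip;print(manip.sign_off())"
```

```text
the job is handed in; nothing more can be done
None
```

The post is locked in the rail midway between the two fitted posts, and I handed the job in at about 21 s of the 64 s; no verdict is reported.

**What I did:** I chose the smaller of the two steel posts and gripped it across its paddle. I lowered its foot and nut lengthwise into the slot and pressed to about 12 N, well under the 25 N limit. I then turned it a quarter turn clockwise, which it did freely, and let the spring lift it until the lips took the load. After that I released it and backed off straight up.

**Last checks:**
- **Height:** from the wrist camera its top is at 120.5 mm, against 120.4 and 120.2 mm for the fitted posts.
- **Turn and position:** its yaw is 1.3°, matching theirs at 1.4° and 1.1°. It stands at y = -0.302, midway between them, and within 1 mm of their line.
- **Upright:** it looks upright in the pictures; I did not measure its tilt.
- **Bystanders:** the candle, mug and pepper shaker look unmoved in the final pictures, though I did not measure them again.

**What disagreed or went wrong:**
- The side and scene cameras differ by 2 to 4 mm in absolute position, so I relied on comparing the posts within one picture.
- Side forces rose to about 3 to 4 N just before release, from arm drift, and were gone once the fingers opened.
- One move call was refused for its format and moved nothing.

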